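# Open the push-pin jar braced in the desk tidy

### The job

Open the square glass jar of push pins one-handed. Its lid is on tight, so first stand the closed jar right down in the empty square pocket of the desk tidy, where it cannot turn; then twist the lid anticlockwise, stop when its threads let go rather than running it on against the stop, and lift it off. Finish while still holding the lid, level and two or three centimetres above the mouth of the jar, with the jar left standing in the pocket; do not tip the jar over on the way, and leave the other things on the desk where they are.

Things in the scene. Friction and masses are not known exactly. Their poses are not given: they have to be found in the camera images.
- jar: The clear glass jar with push pins inside: square body 70 x 70 mm with rounded upright edges (6 mm), 72 mm high, then a shoulder and a round neck whose mouth is 97 mm above the jar's underside. Loose, 0.25 to 0.4 kg. Origin: centre of the underside; z up, x and y square to its faces. The neck carries three short thread ridges.
- jar_lid: The jar's round steel twist-off lid, 60 mm across, 20 mm high, about 35 g. When on, its lower edge is 81 mm and its top 101 mm above the jar's underside, with 5 mm between the lower edge and the jar's shoulder. Origin: centre of the lower edge; z up. Three lugs inside its edge hook under the neck's ridges and a springy liner keeps it tight; the jar can be carried by the tightened lid.
- lid_top (a point): Centre of the lid's top. To come free the lid needs 33 to 47 degrees of turn relative to the jar, anticlockwise seen from above, against about 0.7 to 1.1 N m (on a jar standing loose the whole jar turns instead); it need not be raised meanwhile. Having let go it can be lifted off over the next 45 degrees; then the lugs run against stops on the neck. While the threads hold, lifting the lid lifts the jar.
- lid_lug (a point): One of the three lugs, inside the lid's lower edge, 25 mm from the lid's axis along the lid's own x. With the lid tight it stands 17 to 31 degrees anticlockwise from the jar's own x axis (seen from above); it lets go at 64 degrees and meets the stop at 110 degrees.
- jar_mouth (a point): Centre of the jar's mouth, 97 mm above the jar's underside.
- desk_tidy: Dark sheet-metal desk tidy on grippy feet: it does not move. From one end to the other along its y: the empty square pocket, a low tray of clips, a tall square cup of pens (tops about 150 mm high, 140 mm along +y from the pocket). Origin: under the centre of the pocket, at desk height; its x and y run along the pocket's sides.
- pocket (a point): Centre of the pocket's floor, 4 mm above the desk. The pocket is 78 x 78 mm inside, its walls 4 mm thick and 45 mm high above the desk; the jar goes in upright with 4 mm of room on each side in any of its four square positions and can then turn by only some 9 degrees either way from square.
- mug: Bystander: blue mug, 82 mm across, 95 mm high, handle towards its +y standing out 37 mm. Origin: centre of the underside.
- round_tin: Bystander: round metal tin with a push-on lid, 75 mm across, 80 mm high. Origin: centre of the underside.
- stapler: Bystander: black stapler, 140 mm long (x), 36 mm wide, 58 mm high. Origin: centre of the underside.
- calculator: Bystander: grey desk calculator, 100 x 150 mm, 26 mm high. Origin: centre of the underside.
- memo_block: Bystander: pale yellow block of notes, 76 x 76 mm, 35 mm high. Origin: centre of the underside.
- tape_dispenser: Bystander: black tape dispenser with its roll, 150 mm long (x), 55 mm wide, 77 mm high. Origin: centre of the underside.
- mouse: Bystander: black computer mouse on a blue mat, 115 x 62 mm, 36 mm high. Origin: centre of the underside.
Mind the look-alikes: they are no part of the job. What is shaped like the jar but orange is not meant.

How it is judged:
By the outcome, as a careful person would: the job done as asked, in the order asked, and still so for the second after the job is handed in, while the arm keeps its last pose, push and grip.
It also fails if it takes over 45 s, if anything falls off the work surface, if the arm or the gripper's body presses on something with over 40 N, if the wrist force passes 120 N, or if a joint passes its speed limit or range.

### The arm

A 7-joint arm with a two-finger parallel gripper is mounted at the origin on the work surface. World frame = base frame: x ahead of the robot, y to its left, z up, the work surface at z = 0. Lengths are in m, angles in rad, forces in N, time in s.
With the tool pointing down it reaches from about 0.35 to 0.9 m from the base axis. Payload 8.1 kg.
Tool frame: the origin (TCP) lies on the centre line of the jaws, within the pads' length; the fingertips stand 11 mm ahead of it and the grasp point (between the pads) lies 8 mm behind it; z points along the fingers, x is the direction in which the jaws open and shut, and the axes are right-handed (so a half turn about z gives the same grasp; the last joint's range is limited). The gripper opens to 85 mm and grips with 20 to 120 N. Pads are 22 mm wide; open, the fingers measure 114 mm over their backs; the gripper's body (76 mm by 85 mm) begins 54 mm behind the grasp point. The pads swing forward as they close: fully open they stand 13 mm farther back than shut.
Start: joints at [1.062, 0.434, 0.025, 1.573, -0.012, 1.134, -0.075], TCP at [0.247, -0.574, 0.242] pointing down, gripper open.
Joint ranges: [-2.62, 2.62], [-0.44, 2.09], [-1.27, 1.32], [0.08, 2.57], [-1.32, 4.46], [0.12, 2], [-2.74, 2.74]. Speed limits (rad/s): [2.22, 2.22, 3.01, 3.01, 3.14, 3.14, 3.14].

### API

Orientations are given as a unit quaternion [w, x, y, z].
In Python, from station import observe, imaging, robot gives the robot as it stands.
- The arm moves only by the tool jog_arm, never from a script. Its argument "deltas" is a list of rows, each a list of 5 numbers: the opening, from 0 (shut) to 1 (fully open), then the shift along the tool's x, y, z in mm, then the turn about the tool's z in rad. A call has 1 to 12 rows; each row is the pose to reach, as a shift and turn from the pose commanded when the call began, along the tool's axes at that moment; what a row does not reach only later rows make up. A row lasts 1/10 s, in which the tool goes at most 50 mm and 8.59 degrees, less where a joint would pass 70% of its speed; a pose out of reach is approached as far as the arm can. A call with a gripper value outside its range is refused whole. The fingers move at their own pace and stop on an object; the grip force is fixed at half the most. Time passes only in rows, so rows that repeat a pose let the fingers close. It gives the time, the measured TCP pose, the force and the opening at its end, in the units of the state.
- observe(): the state, without advancing time (a new reading comes with each control period).
- imaging.get_image(name): name is "scene" or "top" or "wrist"; returns a dict with "pixels" (420x560x3 uint8, red, green, blue), "fx", "fy", "cx", "cy" (pixels), "dist" ([k1, k2, p1, p2, k3] as OpenCV has them; the pictures are not rectified), "rvec" (rotation vector, rad) and "tvec" (3), from world to camera coordinates, as OpenCV has them. Camera axes: x right, y down, z forward; pixel columns grow to the right and rows downward; lengths in m; the calibration is good to about 2 mm. A picture is of the moment at which its call begins. There is no depth.
- robot.sign_off(): hands the job in, once; it reports no verdict.
The state is a dict: "clock": time; "q": joint angles; "dq": joint speeds; "effort": joint torques, N m; "ee_pos": TCP position; "orientation": TCP orientation; "wrist_force": force on the tool from outside, world axes, zero at the start; "wrist_torque": the same for the moment, N m; "width": finger opening in m.
Only numpy, scipy, OpenCV 4.12 (cv2) and the standard library are available. Lean on these libraries where they do the work, as an engineer would, in place of code of your own. Each camera call takes 0.05 s, during which the arm holds its last target.

## Working session

There is one attempt and no reset: what is moved stays moved. The work goes in short steps, Python scripts to look and compute and a tool call to move; the robot and the scene stay as the last step left them, time stands still between calls to the robot, and variables do not carry over. Pictures are saved under pics/ and viewed, and the job is handed in when it is done.

Besides the shell and the picture viewer there is one more tool, called after ">>>" as name([rows], argument=value, ...), one row to a line, values as JSON. jog_arm: Moves the arm, as the interface text tells. Its arguments: {"type":"object","properties":{"deltas":{"type":"array","items":{"type":"array","items":{"type":"number"}}}},"required":["deltas"]}

```bash
mkdir -p pics; ls; cat > h.py <<'E'
import numpy as np, cv2
from station import observe, imaging, robot
def grab(name,fn):
    d=imaging.get_image(name); np.savez('pics/'+fn+'.npz',**{k:np.array(v) for k,v in d.items()})
    cv2.imwrite('pics/'+fn+'.png',cv2.cvtColor(d['pixels'],cv2.COLOR_RGB2BGR)); return d
def load(fn): return dict(np.load('pics/'+fn+'.npz'))
def KD(d): return np.array([[d['fx'],0,d['cx']],[0,d['fy'],d['cy']],[0,0,1.]],float),np.array(d['dist'],float).ravel()
def ray(d,uv):
    K,D=KD(d); p=cv2.undistortPoints(np.array(uv,float).reshape(-1,1,2),K,D).reshape(-1,2)
    R=cv2.Rodrigues(np.array(d['rvec'],float))[0]; t=np.array(d['tvec'],float).ravel()
    r=np.c_[p,np.ones(len(p))]@R; return -R.T@t, r/np.linalg.norm(r,axis=1)[:,None]
def plane(d,uv,z):
    o,r=ray(d,uv); return o+r*((z-o[2])/r[:,2])[:,None]
def proj(d,P):
    K,D=KD(d); return cv2.projectPoints(np.array(P,float).reshape(-1,3),np.array(d['rvec'],float),np.array(d['tvec'],float),K,D)[0].reshape(-1,2)
E
python3 - <<'E'
from h import *
for n in ['scene','top','wrist']: grab(n,n+'0')
s=observe(); print(s)
E
```

```text
pics
{'clock': 0.15, 'q': array([ 1.06241375,  0.43505929,  0.02497844,  1.57384492, -0.01160638,
        1.1339997 , -0.07509888]), 'dq': array([ 9.35536386e-04, -2.44359215e-03, -4.16219914e-04, -4.43033312e-03,
        2.40806091e-05, -9.58746696e-04, -6.08454086e-04]), 'effort': array([ 2.27197073e-03, -6.70879698e+01,  1.02634136e+00, -3.16451490e+01,
        1.57120923e-02,  8.97652237e-03, -3.40390143e-07]), 'ee_pos': array([ 0.24653282, -0.57394265,  0.24172525]), 'orientation': array([-2.76454466e-04,  8.35065784e-01, -5.50149795e-01, -5.13391437e-04]), 'wrist_force': array([0.3029484 , 0.06265704, 0.13147784]), 'wrist_torque': array([-0.00567954, -0.02081039,  0.02006941]), 'width': 0.08546413467708511}
```

View pics/scene0.png

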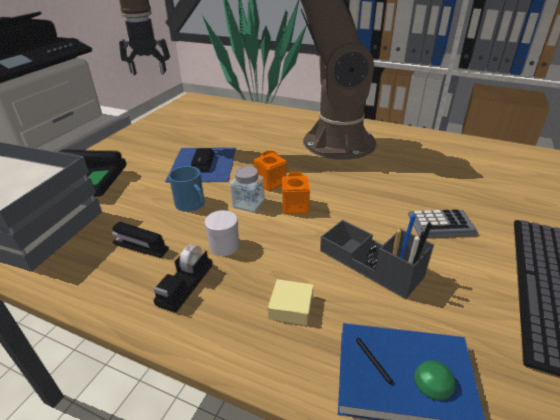

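View pics/top0.png

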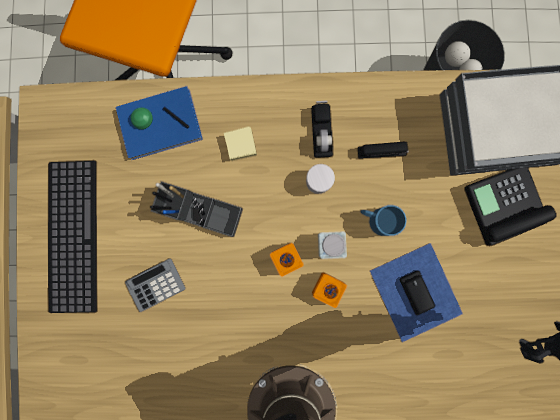

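View pics/wrist0.png

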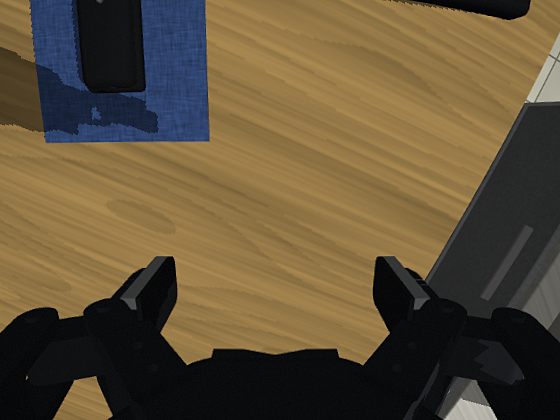

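The top view shows the jar's lid near (333,245) with orange look-alikes at (286,260) and (329,290). The tidy's pocket is near (225,219) and the pens near (168,200). I'll zoom in next.

```bash
python3 - <<'E'
from h import *
t=cv2.imread('pics/top0.png'); a=cv2.resize(t[215:315,255:415],None,fx=5,fy=5,interpolation=cv2.INTER_CUBIC); cv2.imwrite('pics/z1.png',a)
a=cv2.resize(t[165:255,120:260],None,fx=5.5,fy=5.5,interpolation=cv2.INTER_CUBIC); cv2.imwrite('pics/z2.png',a)
s=cv2.imread('pics/scene0.png'); cv2.imwrite('pics/z3.png',cv2.resize(s[145:265,165:325],None,fx=5,fy=5,interpolation=cv2.INTER_CUBIC))
cv2.imwrite('pics/z4.png',cv2.resize(s[195:305,305:445],None,fx=5,fy=5,interpolation=cv2.INTER_CUBIC))
for n in ['top0','scene0']:
    d=load(n); print(n,ray(d,[[280,210]]),d['fx'])
d=load('top0'); print(plane(d,[[333,245]],.1),plane(d,[[225,219]],.045))
E
```

```text
top0 (array([ 4.81640402e-01, -1.71617946e-04,  1.25725878e+00]), array([[ 0.06264018,  0.0150874 , -0.99792213]])) 443.53933612506376
scene0 (array([1.23560693, 0.32266264, 0.62196552]), array([[-0.7374633 , -0.33015151, -0.58919255]])) 393.04536161322505
[[ 0.45956668 -0.11818824  0.1       ]] [[0.53692254 0.16980835 0.045     ]]
```

View pics/z1.png

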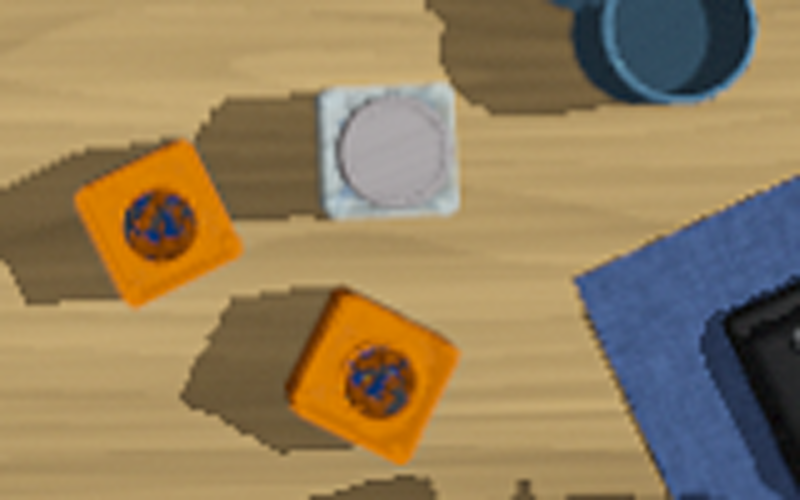

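View pics/z2.png

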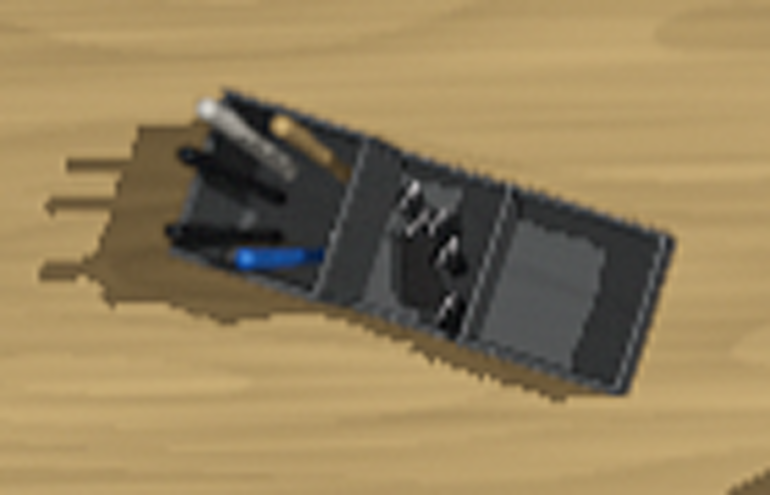

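View pics/z3.png

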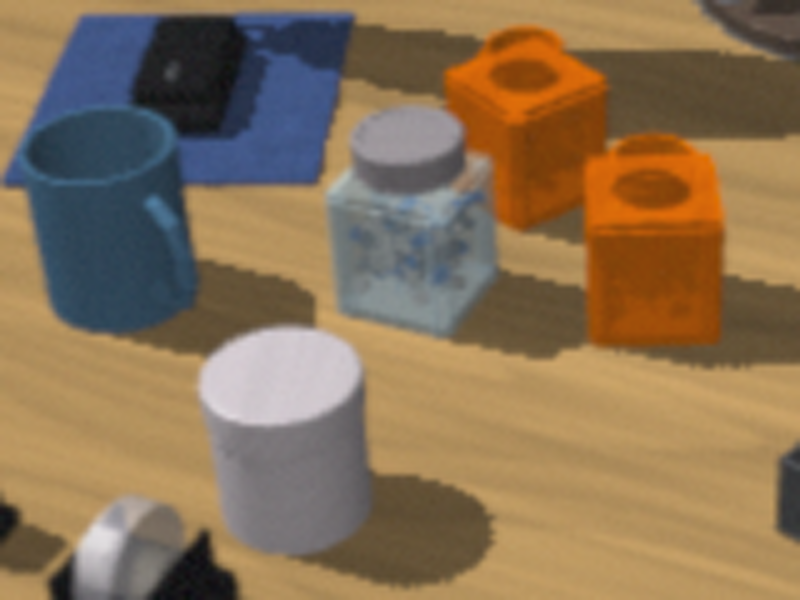

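View pics/z4.png

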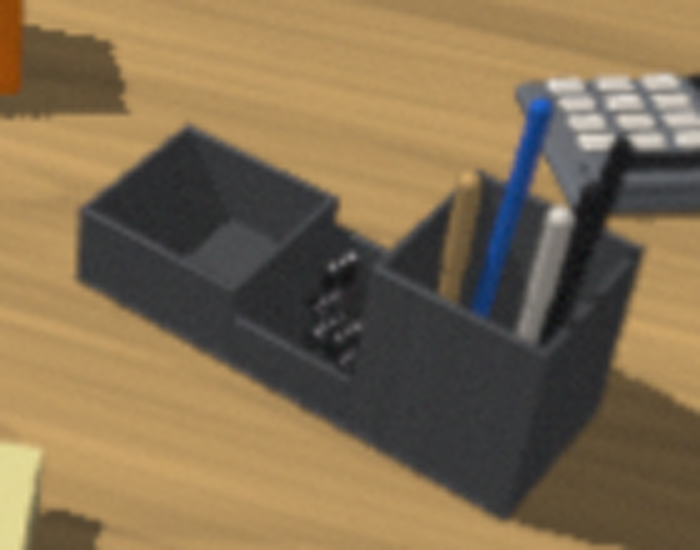

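Zoomed in: the jar's shoulder is nearly axis-aligned, with corners around px (319,232)-(346,258). The pocket's outer end corners are at about (242,208) and (234,236). Next I'll measure both views.

```bash
python3 - <<'E'
from h import *
T=load('top0'); S=load('scene0')
# lid top circle points by fitting ellipse to grey-lilac mask in top
def lid(d,box):
    x0,y0,x1,y1=box; im=d['pixels'][y0:y1,x0:x1].astype(int); r,g,b=im[...,0],im[...,1],im[...,2]
    m=((abs(r-b)<22)&(r>=g)&(r>110)).astype(np.uint8)
    return m
for n,d,box in [('top',T,(312,226,354,266)),('scene',S,(225,160,270,220))]:
    m=lid(d,box); m=cv2.morphologyEx(m,cv2.MORPH_OPEN,np.ones((3,3),np.uint8))
    c=max(cv2.findContours(m,cv2.RETR_EXTERNAL,cv2.CHAIN_APPROX_NONE)[0],key=cv2.contourArea)
    e=cv2.fitEllipse(c); print(n,cv2.contourArea(c),e[0][0]+box[0],e[0][1]+box[1],e[1:])
    if n=='top':
        p=plane(d,[[e[0][0]+box[0],e[0][1]+box[1]]],.101); print(p)
pz=lambda L,s,o:[[o[0]+x/s-.5+.5/s,o[1]+y/s-.5+.5/s] for x,y in L]
sh=plane(T,pz([(318,88),(455,84),(459,212),(325,217)],5,(255,215)),.072); print('shoulder',sh.round(4),sh.mean(0).round(4))
for i in range(4):
    v=sh[(i+1)%4]-sh[i]; print(np.linalg.norm(v).round(4),(np.degrees(np.arctan2(v[1],v[0]))%90).round(1))
po=plane(T,pz([(673,236),(627,393),(467,345),(512,187)],5.5,(120,165)),.045); print('pocket',po.round(4))
for i in range(4):
    v=po[(i+1)%4]-po[i]; print(np.linalg.norm(v).round(4),(np.degrees(np.arctan2(v[1],v[0]))%90).round(1))
ps=plane(S,pz([(80,210),(187,127),(337,203),(236,317)],5,(305,195)),.045); print('pocket scene',ps.round(4),ps.mean(0).round(4))
for i in range(4):
    v=ps[(i+1)%4]-ps[i]; print(np.linalg.norm(v).round(4),(np.degrees(np.arctan2(v[1],v[0]))%90).round(1))
ss=plane(S,pz([(408,132)],5,(165,145)),.101); print('lid scene',ss)
o=plane(T,pz([(75,195),(182,140),(242,245),(135,305),(343,290),(458,350),(403,463),(290,390)],5,(255,215)),.072); print('orange',o.round(3))
print('mug',plane(T,pz([(680,30),(575,30),(560,0)],5,(255,215)),.095).round(3))
R=cv2.Rodrigues
from scipy.spatial.transform import Rotation as Ro
s=observe();w,x,y,z=s['orientation'];print(Ro.from_quat([x,y,z,w]).as_matrix().round(3))
E
```

```text
top 369.0 333.8767147064209 244.94107055664062 ((21.400911331176758, 22.1289119720459), 90.3235092163086)
[[ 0.4596808  -0.12036654  0.101     ]]
scene 173.5 245.63134384155273 171.98126983642578 ((10.50001049041748, 21.513507843017578), 84.06362915039062)
shoulder [[ 0.4941 -0.0826  0.072 ]
 [ 0.4944 -0.1557  0.072 ]
 [ 0.4263 -0.1557  0.072 ]
 [ 0.4254 -0.0844  0.072 ]] [ 0.46   -0.1196  0.072 ]
0.0731 0.2
0.0681 0.0
0.0713 0.7
0.0687 1.5
pocket [[0.5673 0.1224 0.045 ]
 [0.4896 0.1471 0.045 ]
 [0.5155 0.2269 0.045 ]
 [0.5941 0.2029 0.045 ]]
0.0816 72.4
0.084 72.0
0.0822 73.0
0.0848 71.6
pocket scene [[0.5721 0.1259 0.045 ]
 [0.4934 0.1533 0.045 ]
 [0.5221 0.2328 0.045 ]
 [0.6137 0.2103 0.045 ]] [0.5503 0.1806 0.045 ]
0.0833 70.8
0.0845 70.2
0.0944 76.2
0.094 63.7
lid scene [[ 0.45927239 -0.11980791  0.101     ]]
orange [[ 0.44   0.048  0.072]
 [ 0.468 -0.009  0.072]
 [ 0.412 -0.04   0.072]
 [ 0.381  0.018  0.072]
 [ 0.386 -0.093  0.072]
 [ 0.353 -0.153  0.072]
 [ 0.294 -0.122  0.072]
 [ 0.334 -0.063  0.072]]
mug [[ 0.519 -0.272  0.095]
 [ 0.521 -0.216  0.095]
 [ 0.537 -0.209  0.095]]
[[ 0.395 -0.919 -0.001]
 [-0.919 -0.395  0.001]
 [-0.001  0.    -1.   ]]
```

```bash
cat >> h.py <<'E'
from scipy.spatial.transform import Rotation as Ro
def Rt(s):
    w,x,y,z=s['orientation']; return Ro.from_quat([x,y,z,w]).as_matrix()
def todelta(p,yaw_deg=None):
    s=observe(); R=Rt(s); d=R.T@(np.array(p)-s['ee_pos'])*1000
    cur=np.degrees(np.arctan2(R[1,0],R[0,0])); tr=0 if yaw_deg is None else -np.radians((yaw_deg-cur+180)%360-180)
    print('delta mm',d.round(1),'turn',round(tr,4),'cur yaw',round(cur,2),'pos',s['ee_pos'].round(4))
E
python3 - <<'E'
from h import *
W=load('wrist0'); s=observe(); R=Rt(s); o,r=ray(W,[[280,210]]); print('cam in tool',R.T@(o-s['ee_pos']),'axis',R.T@r[0])
todelta([0.47,-0.12,0.33],10)
E
```

```text
cam in tool [ 3.46431832e-05 -6.54986466e-02 -1.30633405e-01] axis [0.01601146 0.26807184 0.96326586]
delta mm [-329.  -384.5  -87.9] turn -1.3396 cur yaw -66.75 pos [ 0.2465 -0.5739  0.2417]
```

>>> jog_arm([
  [1,-15,-18,-20,-0.06],
  [1,-45,-55,-50,-0.18],
  [1,-80,-93,-88,-0.32],
  [1,-113,-132,-88,-0.46],
  [1,-146,-171,-88,-0.6],
  [1,-179,-210,-88,-0.74],
  [1,-212,-249,-88,-0.88],
  [1,-245,-288,-88,-1.02],
  [1,-278,-326,-88,-1.16],
  [1,-308,-360,-88,-1.27],
  [1,-325,-380,-88,-1.33],
  [1,-329,-384,-88,-1.34],
])

```text
clock: 1.35
ee_pos: [0.4714, -0.1143, 0.3305]
orientation: [-0.001, 0.996, 0.093, 0.001]
wrist_force: [0.1, -0.0, -0.0]
width: 0.0856
```

```bash
python3 - <<'E'
from h import *
grab('wrist','w1'); todelta([0.54,0.176,0.33],0);print(observe()['q'].round(3),observe()['clock'])
E
```

```text
delta mm [ 121.1 -275.1    0.7] turn 0.1823 cur yaw 10.45 pos [ 0.4707 -0.1165  0.3303]
[ 0.543  0.179 -0.479  1.732  0.085  1.251  0.226] 1.4
```

View pics/w1.png

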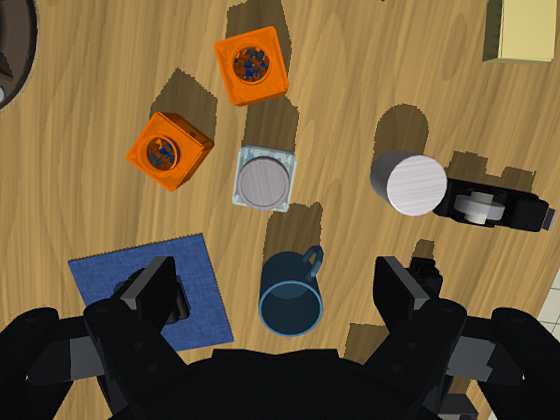

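The wrist view shows the jar's lid at about (264,181) and its square shoulder. The orange jars are at (165,152) and (250,65). I'll survey the pocket next.

>>> jog_arm([
  [1,6,-12,0,0.01],
  [1,20,-45,0,0.03],
  [1,36,-83,0,0.06],
  [1,53,-122,0,0.09],
  [1,70,-160,0,0.12],
  [1,87,-198,0,0.15],
  [1,103,-235,0,0.18],
  [1,115,-262,0,0.18],
  [1,121,-275,0,0.18],
  [1,121,-275,0,0.18],
  [1,121,-275,0,0.18],
])

```text
clock: 2.5
ee_pos: [0.5412, 0.1694, 0.3299]
orientation: [0.001, 1.0, -0.004, -0.0]
wrist_force: [-0.9, -0.4, -0.1]
width: 0.0852
```

```bash
python3 - <<'E'
from h import *
grab('wrist','w2'); todelta([0.46,-0.12,0.25],10);print(observe()['q'].round(3),observe()['dq'].round(3),observe()['clock'])
a=cv2.imread('pics/w2.png')
W=load('w2');print(proj(W,[[0.5417,.1757,.045]]))
w=cv2.imread('pics/w1.png');cv2.imwrite('pics/z5.png',cv2.resize(w[130:230,210:320],None,fx=6,fy=6,interpolation=cv2.INTER_CUBIC))
E
```

```text
delta mm [-79.  289.5  80.6] turn -0.1824 cur yaw -0.45 pos [0.5412 0.169  0.3301]
[ 0.032  0.344 -0.588  1.544  0.196  1.314 -0.587] [ 0.008 -0.006 -0.003  0.001 -0.002 -0.001 -0.004] 2.55
[[275.21062369 166.21590334]]
```

View pics/w2.png

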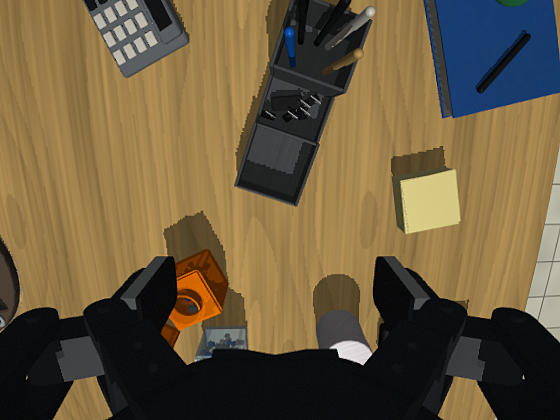

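View pics/z5.png

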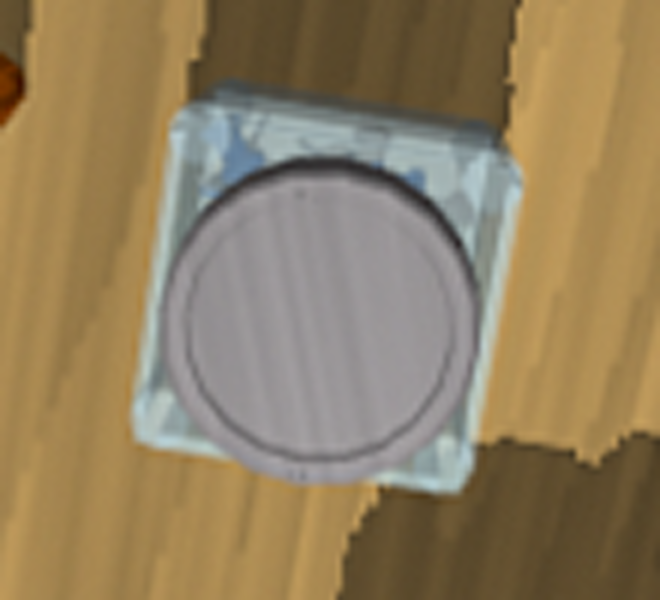

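In the wrist view, the pocket's corners are at about (254,119), (318,143), (297,205) and (236,186).

```bash
python3 - <<'E'
from h import *
w=cv2.imread('pics/w2.png');a=cv2.resize(w[110:215,225:330],None,fx=7,fy=7,interpolation=cv2.INTER_CUBIC)
a=cv2.convertScaleAbs(a,alpha=2.0);a=a[:600];cv2.imwrite('pics/z6.png',a)
E
```

```text
(no output)
```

View pics/z6.png

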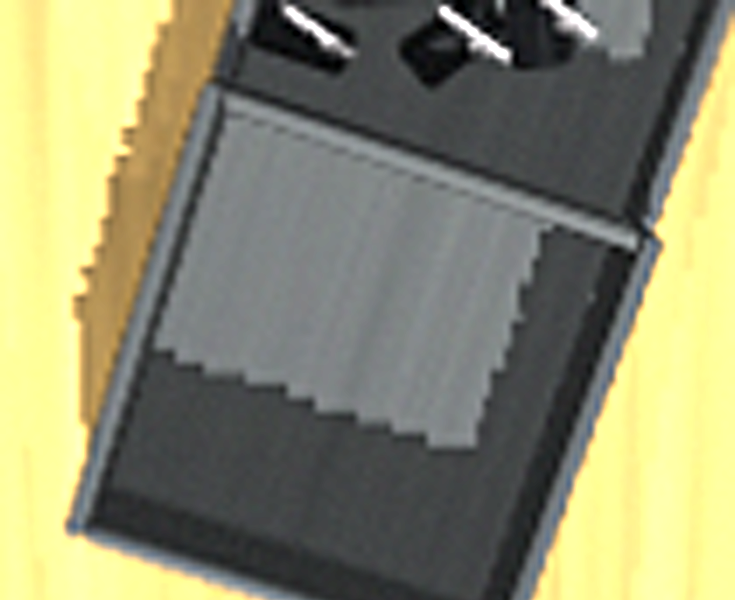

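```bash
python3 - <<'E'
from h import *
pz=lambda L,s,o:[[o[0]+x/s-.5+.5/s,o[1]+y/s-.5+.5/s] for x,y in L]
W=load('w2'); c=plane(W,pz([(215,83),(660,240),(512,678),(70,530)],7,(225,110)),.045); print(c.round(4),c.mean(0).round(4))
for i in range(4):
    v=c[(i+1)%4]-c[i]; print(np.linalg.norm(v).round(4),(np.degrees(np.arctan2(v[1],v[0]))%90).round(1))
w=cv2.imread('pics/w2.png');a=cv2.resize(w[180:215,265:330],None,fx=10,fy=10,interpolation=cv2.INTER_CUBIC)
cv2.imwrite('pics/z7.png',cv2.convertScaleAbs(a,alpha=2.0))
W=load('w1')
im=W['pixels'][130:230,210:320].astype(int); r,g,b=im[...,0],im[...,1],im[...,2]
m=((abs(r-b)<20)&(r>=g)&(r>100)).astype(np.uint8)
m=cv2.morphologyEx(m,cv2.MORPH_OPEN,np.ones((3,3),np.uint8)); k=max(cv2.findContours(m,cv2.RETR_EXTERNAL,cv2.CHAIN_APPROX_NONE)[0],key=cv2.contourArea)
e=cv2.fitEllipse(k); print(e, plane(W,[[210+e[0][0],130+e[0][1]]],.101))
print('lid by hand',plane(W,pz([(320,327)],6,(210,130)),.101))
sh=plane(W,pz([(175,108),(520,160),(468,490),(136,440)],6,(210,130)),.070);print(sh.round(4),sh.mean(0))
for i in range(4):
    v=sh[(i+1)%4]-sh[i]; print(np.linalg.norm(v).round(4),(np.degrees(np.arctan2(v[1],v[0]))%90).round(1))
E
```

```text
[[0.5178 0.2308 0.045 ]
 [0.596  0.2032 0.045 ]
 [0.5705 0.1231 0.045 ]
 [0.4896 0.1517 0.045 ]] [0.5435 0.1772 0.045 ]
0.0829 70.5
0.084 72.3
0.0857 70.5
0.084 70.4
((52.887596130371094, 54.178775787353516), (50.4824104309082, 52.11749267578125), 95.40253448486328) [[ 0.45974694 -0.12141142  0.101     ]]
lid by hand [[ 0.45975979 -0.12130006  0.101     ]]
[[ 0.4244 -0.0898  0.07  ]
 [ 0.4925 -0.0875  0.07  ]
 [ 0.4954 -0.1552  0.07  ]
 [ 0.4271 -0.1572  0.07  ]] [ 0.45986773 -0.12241001  0.07      ]
0.0681 2.0
0.0678 2.5
0.0683 1.7
0.0674 2.3
```

View pics/z7.png

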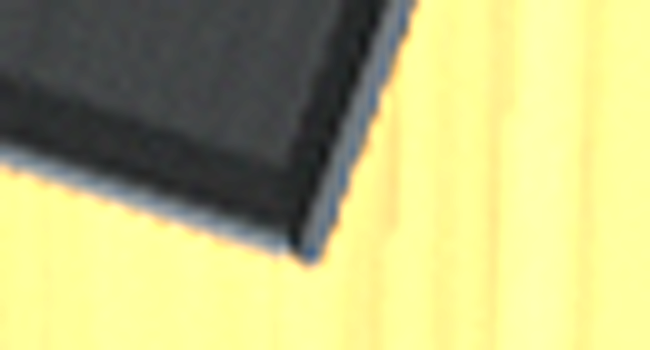

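```bash
python3 - <<'E'
from h import *
todelta([0.4597,-0.121,0.20],10)
E
```

```text
delta mm [-79.2 290.4 130.6] turn -0.1824 cur yaw -0.45 pos [0.5412 0.169  0.3301]
```

>>> jog_arm([
  [1,-4,14,0,-0.01],
  [1,-14,48,0,-0.03],
  [1,-25,86,0,-0.06],
  [1,-36,125,0,-0.09],
  [1,-46,163,0,-0.12],
  [1,-57,201,15,-0.15],
  [1,-68,240,45,-0.18],
  [1,-76,272,85,-0.18],
  [1,-79,288,115,-0.18],
  [1,-79,290,130,-0.18],
  [1,-79,290,130,-0.18],
])

```text
clock: 3.65
ee_pos: [0.458, -0.1206, 0.1985]
orientation: [-0.0, 0.996, 0.085, -0.002]
wrist_force: [-1.7, 0.5, 0.5]
width: 0.0855
```

```bash
python3 - <<'E'
from h import *
grab('wrist','w3'); grab('scene','s3');todelta([0.4597,-0.121,0.20],10);print(observe()['q'].round(3),observe()['clock'])
a=cv2.imread('pics/s3.png');cv2.imwrite('pics/z8.png',cv2.resize(a[60:240,165:345],None,fx=3.3,fy=3.3,interpolation=cv2.INTER_CUBIC))
E
```

```text
delta mm [-1.   1.9  1. ] turn -0.0012 cur yaw 9.93 pos [ 0.4603 -0.1189  0.201 ]
[ 0.54   0.282 -0.487  1.95   0.161  0.947  0.148] 3.75
```

View pics/w3.png

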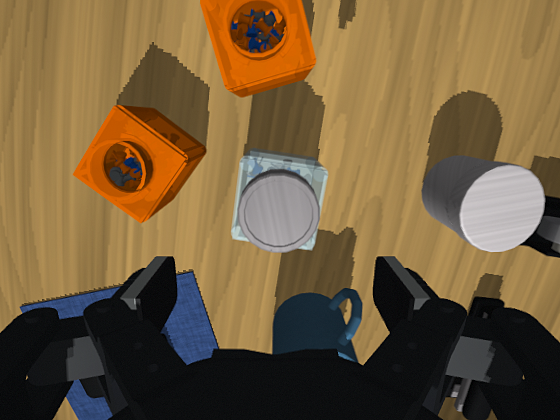

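View pics/z8.png

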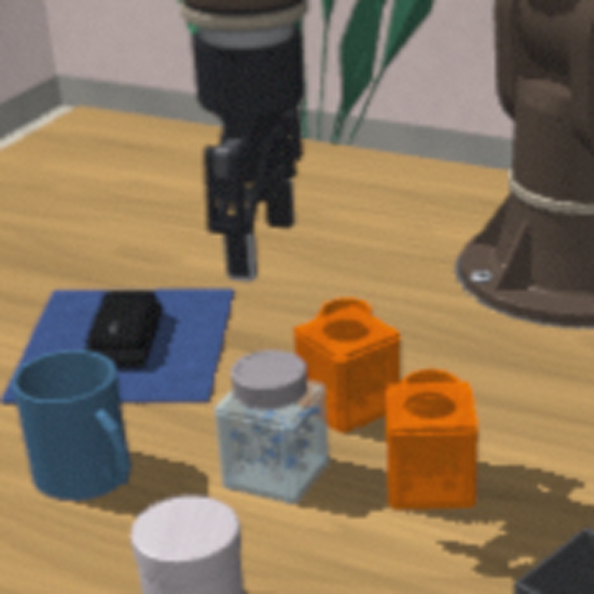

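The lid is at about (279,211), between and ahead of the finger pads. Nothing is close to the fingers.

```bash
python3 - <<'E'
from h import *
W=load('w3')
im=W['pixels'][140:260,225:335].astype(int); r,g,b=im[...,0],im[...,1],im[...,2]
m=((abs(r-b)<20)&(r>=g)&(r>100)).astype(np.uint8)
m=cv2.morphologyEx(m,cv2.MORPH_OPEN,np.ones((3,3),np.uint8)); k=max(cv2.findContours(m,cv2.RETR_EXTERNAL,cv2.CHAIN_APPROX_NONE)[0],key=cv2.contourArea)
e=cv2.fitEllipse(k); print(e, plane(W,[[225+e[0][0],140+e[0][1]]],.101))
a=cv2.resize(cv2.cvtColor(W['pixels'],cv2.COLOR_RGB2BGR)[140:260,225:335],None,fx=5,fy=5,interpolation=cv2.INTER_CUBIC);cv2.imwrite('pics/z9.png',a)
E
```

```text
((53.2184944152832, 73.13668823242188), (76.44088745117188, 80.8115234375), 90.20170593261719) [[ 0.46006625 -0.1206464   0.101     ]]
```

View pics/z9.png

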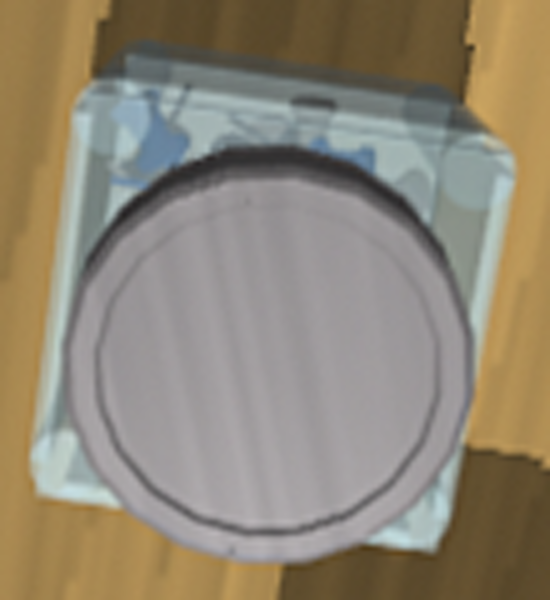

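```bash
python3 - <<'E'
from h import *
W=load('w3'); K,D=KD(W)
p=cv2.undistortPoints(np.array([[[175,257.]],[[374,257.]]]),K,D).reshape(-1,2); print(K[0,0],p)
dep=.0855/(p[1,0]-p[0,0]); s=observe(); R=Rt(s)
o,r=ray(W,[[175,257],[374,257]]); Rc=cv2.Rodrigues(W['rvec'])[0]
for q in p: print('tip in tool', (R.T@(Rc.T@(np.r_[q,1]*dep)+o-s['ee_pos'])).round(4))
pz=lambda L,s,o:[[o[0]+x/s-.5+.5/s,o[1]+y/s-.5+.5/s] for x,y in L]
sh=plane(W,pz([(75,100),(517,165),(437,552),(33,490)],5,(225,140)),.070);print(sh.round(4),sh.mean(0))
for i in range(4):
    v=sh[(i+1)%4]-sh[i]; print(np.linalg.norm(v).round(4),(np.degrees(np.arctan2(v[1],v[0]))%90).round(1))
todelta([0.460,-0.1207,.088],10)
E
```

```text
331.91253139128446 [[-0.30293587  0.15163215]
 [ 0.30190315  0.15162483]]
tip in tool [-0.0455 -0.0069  0.0024]
tip in tool [ 0.04   -0.0066  0.0028]
[[ 0.4246 -0.0917  0.07  ]
 [ 0.4948 -0.09    0.07  ]
 [ 0.4952 -0.1563  0.07  ]
 [ 0.4269 -0.1569  0.07  ]] [ 0.46037652 -0.12372092  0.07      ]
0.0702 1.4
0.0663 0.4
0.0684 0.5
0.0653 2.0
delta mm [ -0.7   1.7 113. ] turn -0.0012 cur yaw 9.93 pos [ 0.4603 -0.1189  0.201 ]
```

>>> jog_arm([
  [1,0,1,12,0],
  [1,-0.5,1.5,35,0],
  [1,-0.5,1.5,60,0],
  [1,-0.5,1.5,82,0],
  [1,-0.5,1.5,98,0],
  [1,-0.5,1.5,107,0],
  [1,-0.5,1.5,112,0],
  [1,-0.5,1.5,112,0],
  [1,-0.5,1.5,112,0],
])

```text
clock: 4.65
ee_pos: [0.4608, -0.1197, 0.0889]
orientation: [0.0, 0.996, 0.087, 0.001]
wrist_force: [0.2, 0.7, -0.1]
width: 0.0855
```

```bash
python3 - <<'E'
from h import *
grab('wrist','w4'); grab('scene','s4');todelta([0.460,-0.1207,.089],10);s=observe();print(s['q'].round(3),s['clock'],s['wrist_force'].round(2))
a=cv2.imread('pics/s4.png');cv2.imwrite('pics/z10.png',cv2.resize(a[100:240,165:345],None,fx=4,fy=4,interpolation=cv2.INTER_CUBIC))
E
```

```text
delta mm [-1.   0.7  0. ] turn 0.0003 cur yaw 10.02 pos [ 0.4609 -0.1198  0.089 ]
[ 0.477  0.437 -0.432  2.073  0.284  0.686  0.035] 4.75 [-0.38  0.51  0.88]
```

View pics/w4.png

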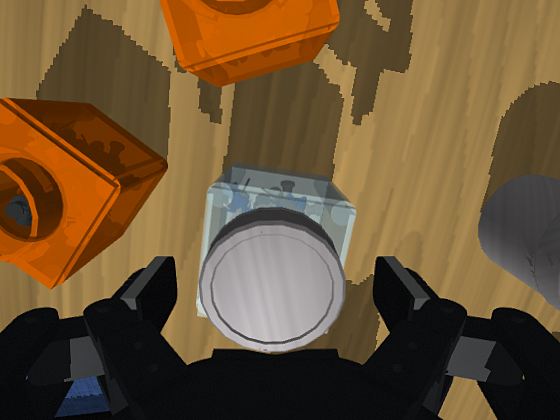

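View pics/z10.png

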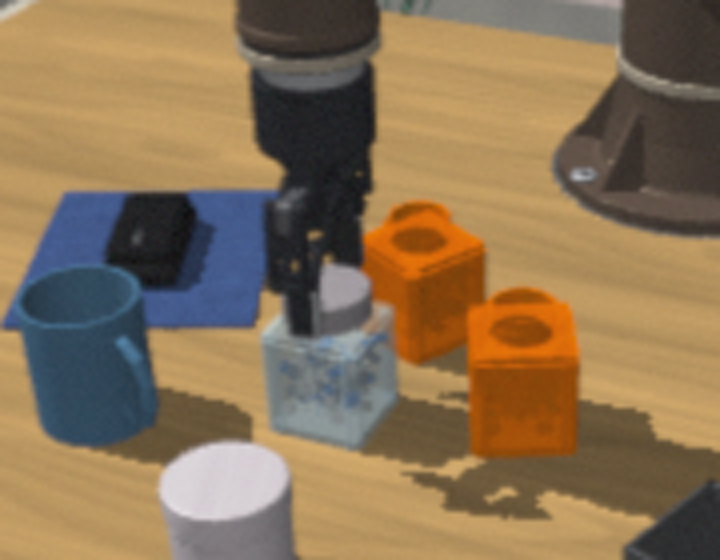

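The lid is centred between the pads at (272,286) and the fingertips are about level with its lower edge. I'll close now.

>>> jog_arm([
  [0.5,0,0,0,0],
  [0,0,0,0,0],
  [0,0,0,0,0],
  [0,0,0,0,0],
  [0,0,0,0,0],
  [0,0,0,0,0],
  [0,0,0,0,0],
  [0,0,0,0,0],
])

```text
clock: 5.55
ee_pos: [0.4601, -0.1199, 0.0889]
orientation: [0.0, 0.996, 0.087, -0.0]
wrist_force: [-4.2, -0.5, 9.9]
width: 0.059
```

```bash
python3 - <<'E'
from h import *
grab('wrist','w5'); grab('scene','s5');todelta([0.460,-0.1207,.089],10);s=observe();print(s['width'],s['clock'],s['wrist_force'].round(2),s['wrist_torque'].round(3))
a=cv2.imread('pics/s5.png')[150:215,225:290];b=cv2.imread('pics/w5.png')
cv2.imwrite('pics/z11.png',np.hstack([cv2.resize(a,(420,420),interpolation=cv2.INTER_CUBIC),cv2.resize(b[150:420,90:450],(380,420))]))
E
```

```text
delta mm [-0.2  0.8 -0.1] turn 0.0001 cur yaw 10.01 pos [ 0.4601 -0.1199  0.0889]
0.05885835739416143 5.65 [-3.39  0.07  9.15] [ 0.024  0.643 -0.02 ]
```

View pics/z11.png

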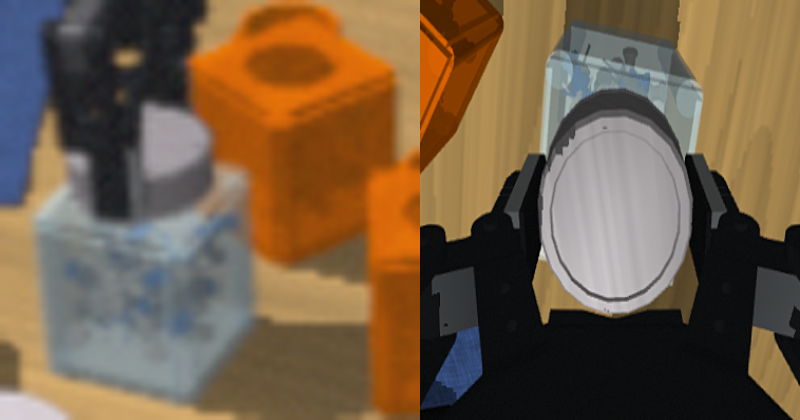

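The lid is gripped (59 mm). I'll lift straight up first.

>>> jog_arm([
  [0,0,0,-4,0],
  [0,0,0,-14,0],
  [0,0,0,-30,0],
  [0,0,0,-50,0],
  [0,0,0,-72,0],
  [0,0,0,-94,0],
  [0,0,0,-110,0],
  [0,0,0,-118,0],
  [0,0,0,-121,0],
  [0,0,0,-121,0],
])

```text
clock: 6.65
ee_pos: [0.4601, -0.1197, 0.2092]
orientation: [0.0, 0.996, 0.087, -0.0]
wrist_force: [0.2, 0.0, -4.4]
width: 0.0585
```

```bash
python3 - <<'E'
from h import *
grab('scene','s6');todelta([0.543,0.177,.21],-10);s=observe();print(s['width'],s['clock'],s['wrist_force'].round(2),s['wrist_torque'].round(3))
a=cv2.imread('pics/s6.png')[80:240,165:365]
cv2.imwrite('pics/z12.png',cv2.resize(a,None,fx=3.5,fy=3.5,interpolation=cv2.INTER_CUBIC))
E
```

```text
delta mm [ 133.5 -277.7   -1.3] turn 0.3494 cur yaw 10.02 pos [ 0.4598 -0.1197  0.2087]
0.05851368691087323 6.7 [-0.07  0.46 -4.  ] [ 0.018 -0.013 -0.014]
```

View pics/z12.png

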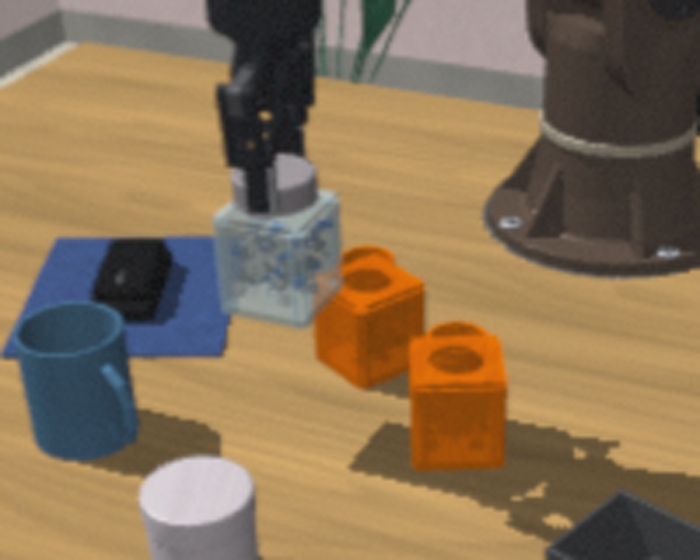

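The jar hangs level at about (275,255) in the zoom, clear of the desk. I'll carry it over the pocket.

>>> jog_arm([
  [0,5,-10,0,0.01],
  [0,15,-32,0,0.04],
  [0,31,-64,0,0.08],
  [0,47,-98,0,0.13],
  [0,63,-132,0,0.18],
  [0,79,-166,0,0.23],
  [0,96,-200,0,0.28],
  [0,112,-232,0,0.32],
  [0,124,-258,0,0.34],
  [0,131,-273,0,0.35],
  [0,133.5,-277.5,0,0.35],
  [0,133.5,-277.5,0,0.35],
])

```text
clock: 7.9
ee_pos: [0.543, 0.1769, 0.2083]
orientation: [0.0, 0.996, -0.087, -0.001]
wrist_force: [0.8, 0.1, -3.7]
width: 0.0585
```

```bash
python3 - <<'E'
from h import *
grab('scene','s7');grab('wrist','w7');grab('top','t7');todelta([0.543,0.177,.15],-10);s=observe();print(s['q'].round(2),s['width'],s['clock'],s['wrist_force'].round(2),s['wrist_torque'].round(3))
a=cv2.imread('pics/s7.png')[80:300,285:455]
cv2.imwrite('pics/z13.png',cv2.resize(a,None,fx=2.7,fy=2.7,interpolation=cv2.INTER_CUBIC))
a=cv2.imread('pics/t7.png')[150:270,150:290]
cv2.imwrite('pics/z14.png',cv2.resize(a,None,fx=5,fy=5,interpolation=cv2.INTER_CUBIC))
E
```

```text
delta mm [-0.6 -2.  58.8] turn -0.002 cur yaw -10.12 pos [0.5433 0.175  0.2088]
[-0.05  0.43 -0.49  1.72  0.23  1.05 -0.8 ] 0.05861095007676764 8.05 [ 0.12 -0.46 -3.97] [ 0.042  0.016 -0.048]
```

View pics/z13.png

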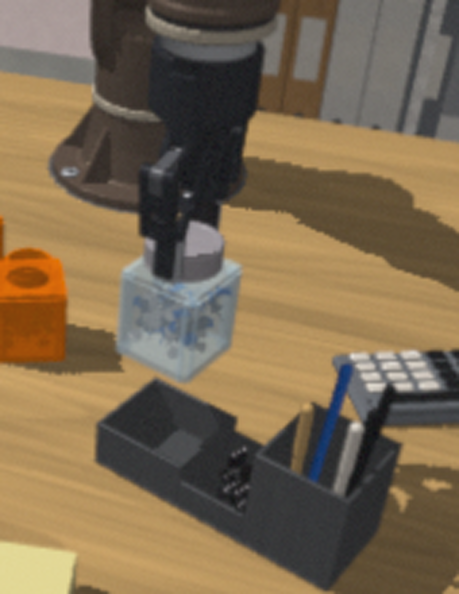

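View pics/w7.png

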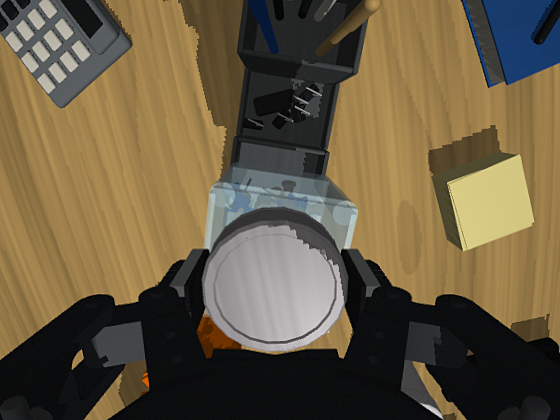

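View pics/z14.png

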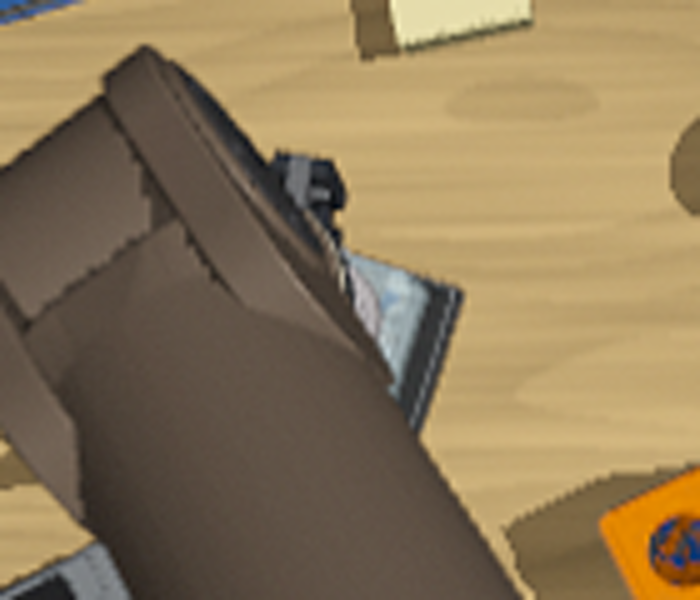

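The jar's faces look parallel to the pocket's, within about 2°. I'll lower it until it is just above the rim and check there.

>>> jog_arm([
  [0,-0.3,-1,6,0],
  [0,-0.6,-2,18,0],
  [0,-0.6,-2,34,0],
  [0,-0.6,-2,48,0],
  [0,-0.6,-2,56,0],
  [0,-0.6,-2,60,0],
  [0,-0.6,-2,60,0],
  [0,-0.6,-2,60,0],
])

```text
clock: 8.85
ee_pos: [0.5435, 0.1791, 0.1497]
orientation: [-0.0, 0.996, -0.087, 0.0]
wrist_force: [-0.1, 0.1, -4.2]
width: 0.059
```

```bash
python3 - <<'E'
from h import *
grab('scene','s8');grab('wrist','w8');grab('top','t8');todelta([0.543,0.177,.093],-10);s=observe();print(s['width'],s['clock'],s['wrist_force'].round(2),s['wrist_torque'].round(3))
a=cv2.imread('pics/s8.png')[140:300,305:465]
cv2.imwrite('pics/z15.png',cv2.convertScaleAbs(cv2.resize(a,None,fx=3.7,fy=3.7,interpolation=cv2.INTER_CUBIC),alpha=1.5))
a=cv2.imread('pics/w8.png')[80:260,180:380]
cv2.imwrite('pics/z16.png',cv2.convertScaleAbs(cv2.resize(a,None,fx=3.3,fy=3.3,interpolation=cv2.INTER_CUBIC),alpha=1.5))
a=cv2.imread('pics/t8.png')[180:250,190:260]
cv2.imwrite('pics/z17.png',cv2.resize(a,None,fx=8,fy=8,interpolation=cv2.INTER_CUBIC))
E
```

```text
delta mm [-0.3  2.1 56.9] turn -0.0006 cur yaw -10.03 pos [0.5436 0.179  0.1499]
0.058477499035490335 9.0 [ 0.71  0.16 -3.83] [ 0.016 -0.09  -0.006]
```

View pics/z15.png

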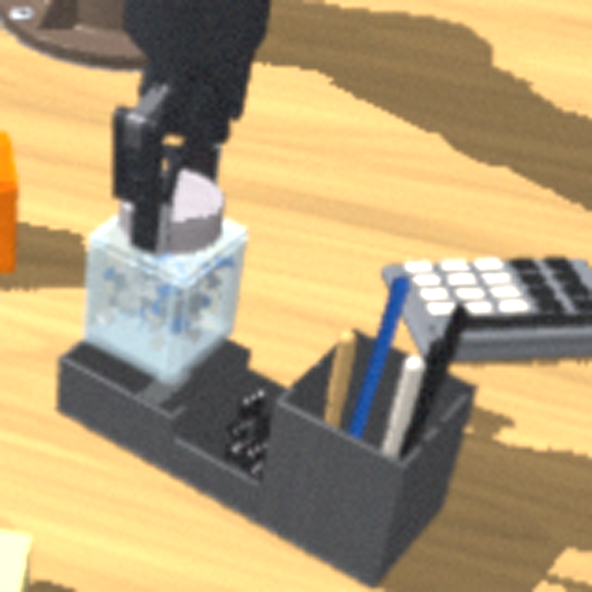

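View pics/z16.png

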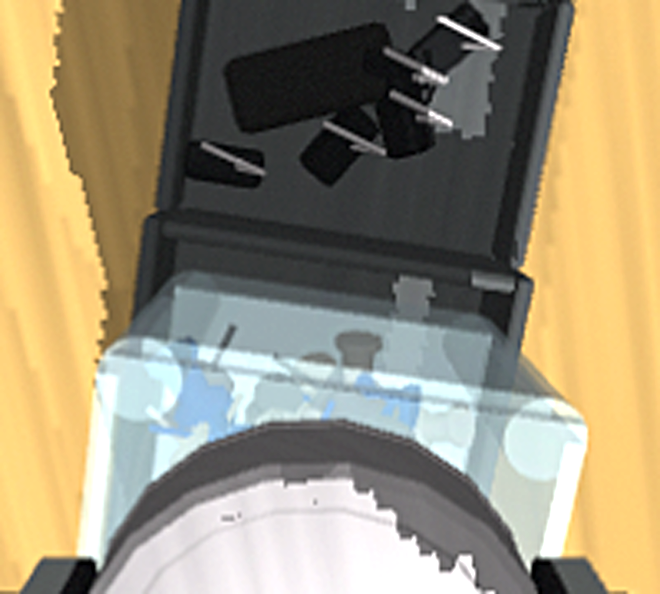

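View pics/z17.png

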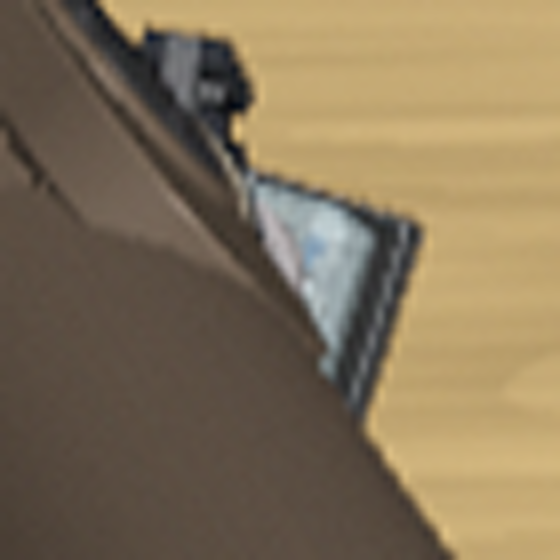

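```bash
python3 - <<'E'
from h import *
W=load('w8'); s=observe()
im=cv2.cvtColor(W['pixels'],cv2.COLOR_RGB2BGR)
# predicted jar bottom corners & pocket outer
def sq(c,yaw,h,z):
    a=np.radians(yaw);R=np.array([[np.cos(a),-np.sin(a)],[np.sin(a),np.cos(a)]])
    return np.array([np.r_[np.array(c)+R@np.array(v)*h,z] for v in [(-1,-1),(1,-1),(1,1),(-1,1)]])
a=cv2.resize(im[120:260,180:380],None,fx=4,fy=4,interpolation=cv2.INTER_CUBIC); a=cv2.convertScaleAbs(a,alpha=1.7)
cv2.imwrite('pics/z18.png',a)
pz=lambda L,s,o:[[o[0]+x/s-.5+.5/s,o[1]+y/s-.5+.5/s] for x,y in L]
pc=plane(W,pz([(148,215),(532,275)],3.3,(180,80)),.045); print('pocket far outer',pc.round(4),pc.mean(0).round(4), np.linalg.norm(pc[1]-pc[0]))
jb=plane(W,pz([(172,274),(507,334)],3.3,(180,80)),s['ee_pos'][2]-.089); print('jar bottom far',jb.round(4),jb.mean(0).round(4),np.linalg.norm(jb[1]-jb[0]))
js=plane(W,pz([(97,345),(588,422)],3.3,(180,80)),s['ee_pos'][2]-.089+.07); print('jar shoulder far',js.round(4),js.mean(0).round(4),np.linalg.norm(js[1]-js[0]))
for v in (pc,jb,js): d=v[1]-v[0]; print(np.degrees(np.arctan2(d[1],d[0])).round(1))
E
```

```text
pocket far outer [[0.5173 0.2319 0.045 ]
 [0.5962 0.2049 0.045 ]] [0.5567 0.2184 0.045 ] 0.08343953002719919
jar bottom far [[0.5221 0.2204 0.0609]
 [0.5868 0.1964 0.0609]] [0.5545 0.2084 0.0609] 0.06901339463097249
jar shoulder far [[0.5202 0.2199 0.1309]
 [0.5864 0.1968 0.1309]] [0.5533 0.2083 0.1309] 0.07014130710484807
-18.9
-20.3
-19.2
```

View pics/z18.png

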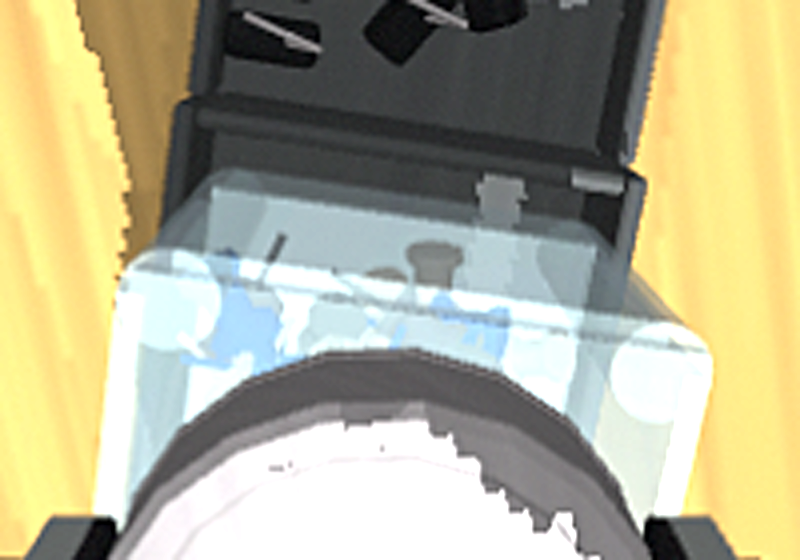

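```bash
python3 - <<'E'
from h import *
pz=lambda L,s,o:[[o[0]+x/s-.5+.5/s,o[1]+y/s-.5+.5/s] for x,y in L]
T=load('t8'); S=load('s8'); n=np.array([.316,.949]); z0=.0609
p=plane(T,pz([(421,222),(360,418)],8,(190,180)),.045)
j=plane(T,pz([(378,222),(330,368)],8,(190,180)),z0+.07)
print('top: pocket near outer along n',(p[:,:2]@n).round(4),'jar near face',(j[:,:2]@n).round(4), 'ideal diff .008')
# scene: jar near vertical edge bottom corner and others
f=3.7;o=(305,140)
jb=plane(S,pz([(85,340),(170,383),(237,330)],f,o),z0); pk=plane(S,pz([(60,365),(175,437)],f,o),.045)
m=np.array([.949,-.316])
print('scene jar bottom n',(jb[:,:2]@n).round(4),'m',(jb[:,:2]@m).round(4)); print('pocket n',(pk[:,:2]@n).round(4),'m',(pk[:,:2]@m).round(4))
a=cv2.resize(cv2.cvtColor(S['pixels'],cv2.COLOR_RGB2BGR)[190:270,315:385],None,fx=8,fy=8,interpolation=cv2.INTER_CUBIC); cv2.imwrite('pics/z19.png',cv2.convertScaleAbs(a,alpha=2)[:600])
E
```

```text
top: pocket near outer along n [0.295  0.2951] jar near face [0.2981 0.2989] ideal diff .008
scene jar bottom n [0.3123 0.3736 0.3769] m [0.4942 0.4936 0.4251]
pocket n [0.3043 0.3932] m [0.5075 0.5151]
```

View pics/z19.png

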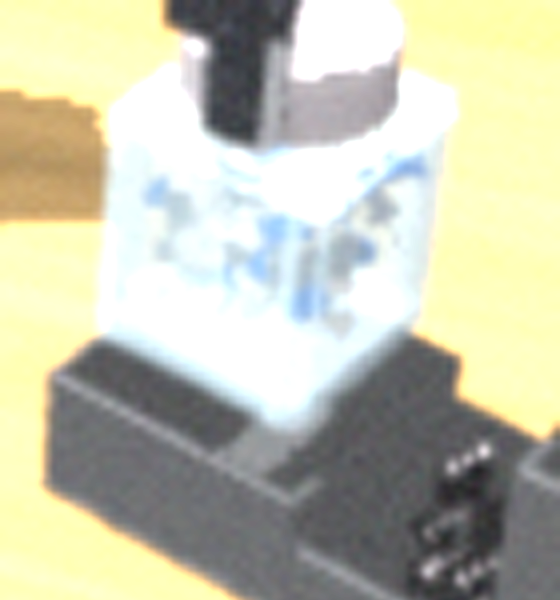

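```bash
python3 - <<'E'
from h import *
pz=lambda L,s,o:[[o[0]+x/s-.5+.5/s,o[1]+y/s-.5+.5/s] for x,y in L]
def lidfit(n,box,h):
    W=load(n);x0,y0,x1,y1=box
    im=W['pixels'][y0:y1,x0:x1].astype(int); r,g,b=im[...,0],im[...,1],im[...,2]
    m=((abs(r-b)<20)&(r>=g)&(r>85)).astype(np.uint8)
    m=cv2.morphologyEx(m,cv2.MORPH_OPEN,np.ones((3,3),np.uint8)); k=max(cv2.findContours(m,cv2.RETR_EXTERNAL,cv2.CHAIN_APPROX_NONE)[0],key=cv2.contourArea)
    # keep lower-half contour points (true rim of the top)
    P=k.reshape(-1,2)+np.array([x0,y0]); e=cv2.fitEllipse(cv2.convexHull(k)); print(n,e,)
    print(' center',plane(W,[[x0+e[0][0],y0+e[0][1]]],h).round(4))
    P=plane(W,P[P[:,1]>y0+e[0][1]-10],h)[:,:2]
    A=np.c_[2*P,np.ones(len(P))]; s=np.linalg.lstsq(A,(P**2).sum(1),rcond=None)[0]; print(' circ',s[:2].round(4),np.sqrt(s[2]+s[0]**2+s[1]**2).round(4))
lidfit('w4',(190,205,360,360),.101)
lidfit('w5',(190,205,360,360),.101)
lidfit('w7',(195,205,355,360),.2088+.0121)
lidfit('w8',(195,205,355,360),.1499+.0121)
E
```

```text
w4 ((81.83480072021484, 81.59297943115234), (128.83456420898438, 147.3224639892578), 93.41089630126953)
 center [[ 0.4595 -0.1192  0.101 ]]
 circ [ 0.4599 -0.1207] 0.0292
w5 ((84.74542999267578, 80.95986938476562), (130.1243896484375, 146.43600463867188), 89.37663269042969)
 center [[ 0.4599 -0.1189  0.101 ]]
 circ [ 0.4604 -0.1212] 0.0286
w7 ((77.86703491210938, 82.83558654785156), (126.28827667236328, 143.04627990722656), 99.56055450439453)
 center [[0.5424 0.1763 0.2209]]
 circ [0.5424 0.1744] 0.0281
w8 ((77.93885803222656, 81.59550476074219), (129.22744750976562, 143.35574340820312), 100.43619537353516)
 center [[0.543 0.18  0.162]]
 circ [0.5426 0.1772] 0.0278
```

View pics/w8.png

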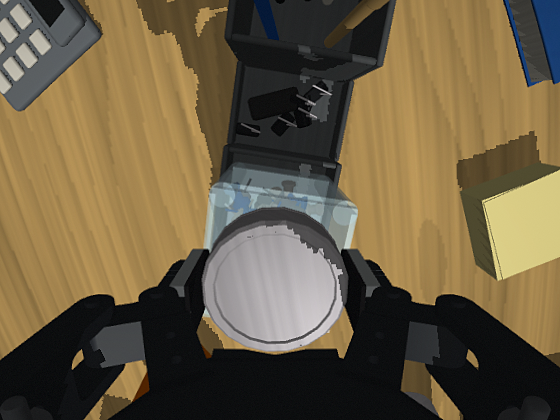

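```bash
python3 - <<'E'
from h import *
todelta([0.5445,0.1803,.119],-9.4)
E
```

```text
delta mm [ 0.7 -1.4 30.9] turn -0.0111 cur yaw -10.03 pos [0.5436 0.179  0.1499]
```

>>> jog_arm([
  [0,0.7,-1.4,0,-0.01],
  [0,0.7,-1.4,5,-0.01],
  [0,0.7,-1.4,10,-0.01],
  [0,0.7,-1.4,15,-0.01],
  [0,0.7,-1.4,20,-0.01],
  [0,0.7,-1.4,24,-0.01],
  [0,0.7,-1.4,24,-0.01],
])

```text
clock: 9.7
ee_pos: [0.5437, 0.1799, 0.1245]
orientation: [0.0, 0.997, -0.082, -0.001]
wrist_force: [-0.8, 0.2, -4.4]
width: 0.0586
```

```bash
python3 - <<'E'
from h import *
grab('scene','s9');grab('wrist','w9');todelta([0.5445,0.1803,.093],-9.4);s=observe();print(s['width'],s['clock'],s['wrist_force'].round(2),s['wrist_torque'].round(3))
a=cv2.imread('pics/s9.png')[170:270,315:415]
b=cv2.imread('pics/w9.png')[120:260,190:370]
cv2.imwrite('pics/z20.png',cv2.convertScaleAbs(np.hstack([cv2.resize(a,(380,380),interpolation=cv2.INTER_CUBIC),cv2.resize(b,(420,380),interpolation=cv2.INTER_CUBIC)]),alpha=1.6))
E
```

```text
delta mm [ 0.4 -0.2 32.2] turn -0.001 cur yaw -9.46 pos [0.5441 0.1801 0.1252]
0.05910923648154711 9.8 [-0.7   0.   -4.73] [-0.025 -0.047 -0.02 ]
```

View pics/z20.png

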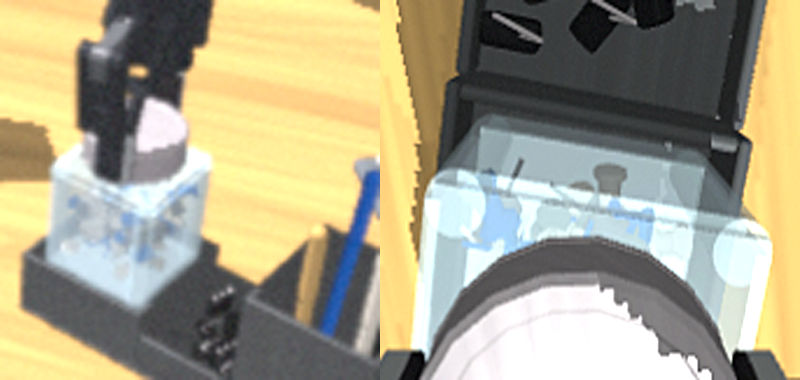

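The jar's base is 9 mm inside the pocket with no contact force, so I'll keep lowering it.

>>> jog_arm([
  [0,0.2,0,4,0],
  [0,0.2,0,9,0],
  [0,0.2,0,14,0],
  [0,0.2,0,19,0],
  [0,0.2,0,23,0],
  [0,0.2,0,27,0],
  [0,0.2,0,29,0],
  [0,0.2,0,30,0],
  [0,0.2,0,30,0],
])

```text
clock: 10.7
ee_pos: [0.5443, 0.1801, 0.0952]
orientation: [0.0, 0.997, -0.082, -0.0]
wrist_force: [-0.3, -0.8, -4.5]
width: 0.059
```

```bash
python3 - <<'E'
from h import *
s=observe();todelta([0.5445,0.1803,.093],-9.4);print(s['width'],s['clock'],s['wrist_force'].round(2),s['wrist_torque'].round(3))
E
```

```text
delta mm [ 0.1 -0.2  2.2] turn -0.001 cur yaw -9.46 pos [0.5443 0.1801 0.0952]
0.058993493635144195 10.7 [-0.32 -0.84 -4.49] [0.033 0.    0.017]
```

Still free, 2 mm above the floor. I'll go down in 1 mm steps until it makes contact.

>>> jog_arm([
  [0,0,0,1,0],
  [0,0,0,2,0],
  [0,0,0,2.5,0],
  [0,0,0,2.5,0],
  [0,0,0,2.5,0],
])

```text
clock: 11.2
ee_pos: [0.5444, 0.1802, 0.0932]
orientation: [-0.0, 0.997, -0.082, 0.0]
wrist_force: [-2.7, -0.3, 3.3]
width: 0.0584
```

```bash
python3 - <<'E'
from h import *
s=observe();todelta([0.5445,0.1803,.093],-9.4);print(s['width'],s['clock'],s['wrist_force'].round(2),s['wrist_torque'].round(3))
E
```

```text
delta mm [ 0.1 -0.1  0.2] turn -0.0009 cur yaw -9.45 pos [0.5444 0.1802 0.0932]
0.05844385926886138 11.2 [-2.71 -0.28  3.28] [-0.093  0.521 -0.049]
```

The jar is seated: the force reversed by about 8 N at the expected floor height. I'll start the anticlockwise twist, which is a negative tool turn, in stages.

>>> jog_arm([
  [0,0,0,0,-0.04],
  [0,0,0,0,-0.1],
  [0,0,0,0,-0.17],
  [0,0,0,0,-0.24],
  [0,0,0,0,-0.31],
  [0,0,0,0,-0.37],
  [0,0,0,0,-0.4],
  [0,0,0,0,-0.4],
])

```text
clock: 12.0
ee_pos: [0.5439, 0.1801, 0.0932]
orientation: [0.0, 0.993, 0.118, -0.0]
wrist_force: [-4.7, -1.5, 6.8]
width: 0.0587
```

```bash
python3 - <<'E'
from h import *
s=observe();todelta([0.5445,0.1803,.093],-9.4);print(s['q'].round(2),s['width'],s['clock'],s['wrist_force'].round(2),s['wrist_torque'].round(3))
grab('wrist','w10');grab('scene','s10')
E
```

```text
delta mm [ 0.6 -0.1  0.2] turn 0.4 cur yaw 13.52 pos [0.5439 0.1801 0.0932]
[-0.03  0.58 -0.55  1.83  0.4   0.84 -0.54] 0.05865000883576202 12.0 [-4.67 -1.49  6.82] [-0.265  0.953  0.006]
```

View pics/w10.png

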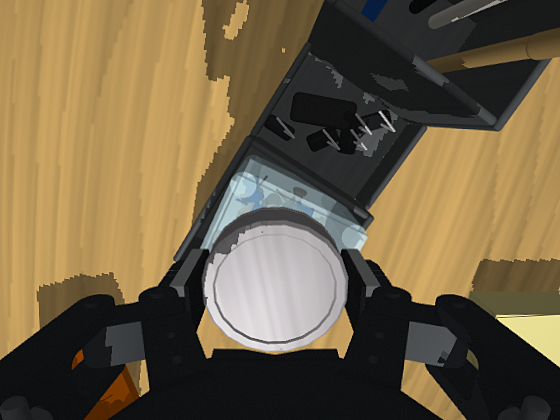

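```bash
python3 - <<'E'
from h import *
A=[]
for n in ['w3','w9','w10']:
    g=cv2.cvtColor(load(n)['pixels'],cv2.COLOR_RGB2GRAY)
    b=g[165:250,235:325] if n=='w3' else g[210:350,200:350]
    b=cv2.resize(b,(265,250),interpolation=cv2.INTER_CUBIC); A.append(cv2.createCLAHE(6,(4,4)).apply(b))
cv2.imwrite('pics/z21.png',np.hstack(A))
s=observe(); print(s['effort'].round(3))
E
```

```text
[ 2.6600e-01 -6.3057e+01 -8.0790e+00 -2.5071e+01  6.5100e-01 -1.4860e+00
  4.1000e-02]
```

View pics/z21.png

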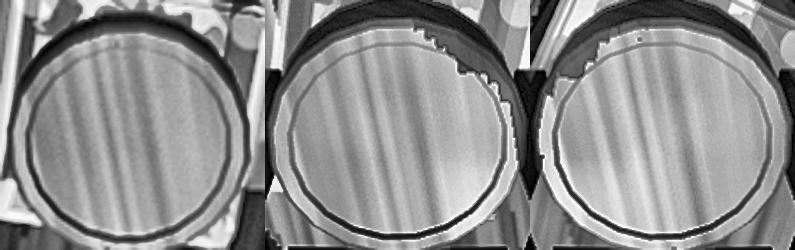

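```bash
python3 - <<'E'
from h import *
W=load('w10'); a=cv2.cvtColor(W['pixels'],cv2.COLOR_RGB2BGR)[120:270,170:390]
cv2.imwrite('pics/z22.png',cv2.convertScaleAbs(cv2.resize(a,None,fx=3.6,fy=3.6,interpolation=cv2.INTER_CUBIC),alpha=1.5))
E
```

```text
(no output)
```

View pics/z22.png

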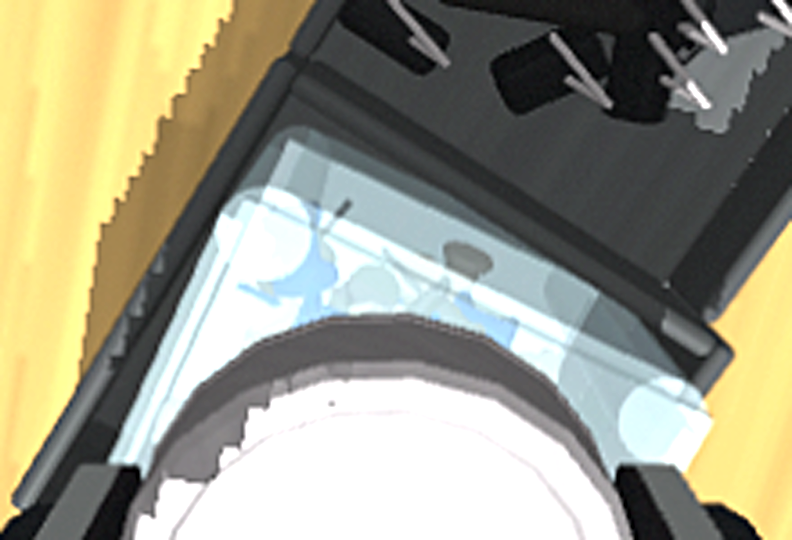

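The jar has turned about 9° against the pocket wall, which is its limit: its shoulder edge slopes 23.5° against 33° for the wall. The lid marks show no slip in the fingers. I'll carry on and read the torque while it turns.

>>> jog_arm([
  [0,0,0,0,-0.04],
  [0,0,0,0,-0.08],
  [0,0,0,0,-0.13],
  [0,0,0,0,-0.18],
])

```text
clock: 12.5
ee_pos: [0.5435, 0.1801, 0.0934]
orientation: [0.0, 0.978, 0.207, -0.001]
wrist_force: [-7.5, -2.5, 11.6]
width: 0.0589
```

```bash
python3 - <<'E'
from h import *
s=observe();todelta([0.5445,0.1803,.093],-9.4);print(s['effort'].round(2),s['wrist_force'].round(2),s['wrist_torque'].round(3))
E
```

```text
delta mm [1.  0.2 0.4] turn 0.5805 cur yaw 23.86 pos [0.5435 0.1801 0.0934]
[ -0.89 -61.48  -8.27 -25.5    1.12  -2.44  -0.48] [-7.5  -2.48 11.59] [-0.452  1.508 -0.394]
```

>>> jog_arm([
  [0,0,0,0,-0.05],
  [0,0,0,0,-0.1],
  [0,0,0,0,-0.15],
])

```text
clock: 12.8
ee_pos: [0.5434, 0.1798, 0.0934]
orientation: [0.0, 0.96, 0.279, -0.001]
wrist_force: [-7.3, -2.0, 13.2]
width: 0.0582
```

```bash
python3 - <<'E'
from h import *
s=observe();todelta([0.5445,0.1803,.093],-9.4);print(s['effort'].round(2),s['wrist_force'].round(2),s['wrist_torque'].round(3))
E
```

```text
delta mm [1.2 0.1 0.4] turn 0.7304 cur yaw 32.45 pos [0.5434 0.1798 0.0934]
[ -1.11 -60.92  -9.07 -25.59   1.12  -2.78  -0.55] [-7.31 -1.97 13.19] [-0.607  1.737 -0.331]
```

>>> jog_arm([
  [0,0,0,0,-0.05],
  [0,0,0,0,-0.1],
  [0,0,0,0,-0.15],
])

```text
clock: 13.1
ee_pos: [0.5432, 0.1798, 0.0935]
orientation: [0.0, 0.937, 0.351, -0.001]
wrist_force: [-9.4, -3.6, 13.7]
width: 0.0587
```

```bash
python3 - <<'E'
from h import *
s=observe();todelta([0.5445,0.1803,.093],-9.4);print(s['q'].round(2),s['effort'].round(2),s['wrist_force'].round(2),s['wrist_torque'].round(3))
W=grab('wrist','w11')
A=[]
for n in ['w9','w10','w11']:
    g=cv2.cvtColor(load(n)['pixels'],cv2.COLOR_RGB2GRAY)[210:350,200:350]
    A.append(cv2.createCLAHE(6,(4,4)).apply(cv2.resize(g,(265,250),interpolation=cv2.INTER_CUBIC)))
a=cv2.convertScaleAbs(cv2.resize(cv2.cvtColor(W['pixels'],cv2.COLOR_RGB2BGR)[100:270,145:395],(795,340)),alpha=1.5)
cv2.imwrite('pics/z23.png',np.vstack([cv2.cvtColor(np.hstack(A),cv2.COLOR_GRAY2BGR),a]))
E
```

```text
delta mm [1.3 0.5 0.5] turn 0.8806 cur yaw 41.06 pos [0.5432 0.1798 0.0935]
[ 0.05  0.61 -0.67  1.82  0.49  0.88 -0.13] [ -0.98 -60.65  -9.54 -25.83   1.37  -3.01  -0.54] [-9.42 -3.64 13.73] [-0.544  1.918 -0.347]
```

View pics/z23.png

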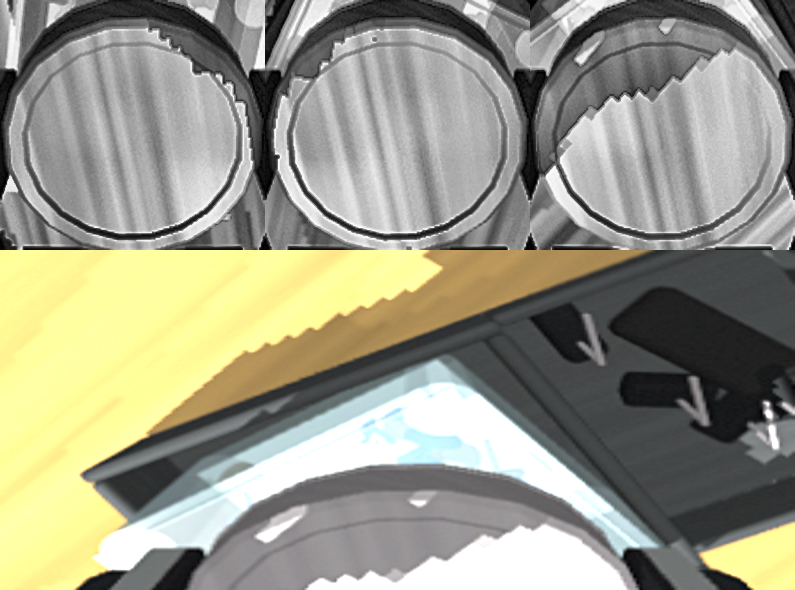

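>>> jog_arm([
  [0,0,0,0,-0.05],
  [0,0,0,0,-0.1],
])

```text
clock: 13.35
ee_pos: [0.5433, 0.1798, 0.0935]
orientation: [0.0, 0.918, 0.397, -0.001]
wrist_force: [-9.3, -3.0, 14.6]
width: 0.0585
```

```bash
python3 - <<'E'
from h import *
s=observe();todelta([0.5445,0.1803,.093],-9.4);print(s['q'].round(2),s['effort'].round(2),s['wrist_force'].round(2),s['wrist_torque'].round(3))
E
```

```text
delta mm [1.2 0.5 0.5] turn 0.9805 cur yaw 46.78 pos [0.5433 0.1798 0.0935]
[ 0.07  0.62 -0.7   1.82  0.51  0.89 -0.05] [ -1.11 -60.62 -10.12 -25.41   1.23  -2.88  -0.62] [-9.28 -3.01 14.62] [-0.641  1.821 -0.328]
```

>>> jog_arm([
  [0,0,0,0,-0.05],
  [0,0,0,0,-0.1],
])

```text
clock: 13.55
ee_pos: [0.5433, 0.1797, 0.0935]
orientation: [0.0, 0.897, 0.442, -0.001]
wrist_force: [-8.8, -3.8, 14.1]
width: 0.0587
```

```bash
python3 - <<'E'
from h import *
s=observe();todelta([0.5445,0.1803,.093],-9.4);print(s['q'].round(2),s['effort'].round(2),s['wrist_force'].round(2),s['wrist_torque'].round(3))
W=grab('wrist','w12')
cv2.imwrite('pics/z24.png',cv2.convertScaleAbs(cv2.resize(cv2.cvtColor(W['pixels'],cv2.COLOR_RGB2BGR)[80:280,120:420],(780,520)),alpha=1.5))
E
```

```text
delta mm [1.2 0.6 0.5] turn 1.0804 cur yaw 52.5 pos [0.5433 0.1797 0.0935]
[ 0.08  0.63 -0.72  1.82  0.52  0.9   0.03] [ -1.39 -60.32 -10.79 -25.5    1.31  -3.12  -0.52] [-8.8  -3.84 14.12] [-0.761  1.883 -0.33 ]
```

View pics/z24.png

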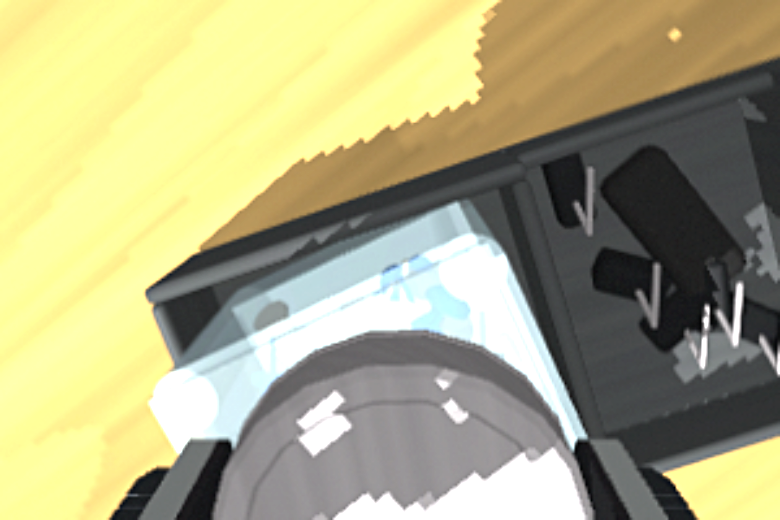

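```bash
python3 - <<'E'
from h import *
def pz(L,sx,sy,o): return [[o[0]+x/sx-.5+.5/sx,o[1]+y/sy-.5+.5/sy] for x,y in L]
def yaw(n,uv,z):
    p=plane(load(n),uv,z); v=p[1]-p[0]; print(n,z,p.round(4)[:,:2].tolist(),'len',np.linalg.norm(v).round(4),'yaw%90',(np.degrees(np.arctan2(v[1],v[0]))%90).round(1))
print('w10');yaw('w10',pz([(290,65),(730,350)],3.6,3.6,(170,120)),.045);yaw('w10',pz([(222,205),(708,415)],3.6,3.6,(170,120)),.074)
print('w11');yaw('w11',pz([(95,475),(495,325)],3.18,2,(145,100)),.045);yaw('w11',pz([(95,550),(430,385)],3.18,2,(145,100)),.074)
print('w12');yaw('w12',pz([(150,295),(520,165)],2.6,2.6,(120,80)),.045);yaw('w12',pz([(155,382),(490,236)],2.6,2.6,(120,80)),.074)
yaw('w12',pz([(235,310),(460,200)],2.6,2.6,(120,80)),.008)
yaw('w12',pz([(505,245),(583,430)],2.6,2.6,(120,80)),.074)
a=cv2.cvtColor(load('w12')['pixels'],cv2.COLOR_RGB2BGR)[140:270,160:360]
cv2.imwrite('pics/z25.png',cv2.resize(a,(800,520),interpolation=cv2.INTER_CUBIC))
E
```

```text
w10
w10 0.045 [[0.5183, 0.2309], [0.5949, 0.2041]] len 0.0812 yaw%90 70.8
w10 0.074 [[0.5153, 0.2138], [0.5841, 0.2012]] len 0.07 yaw%90 79.6
w11
w11 0.045 [[0.5399, 0.0856], [0.565, 0.1772]] len 0.095 yaw%90 74.7
w11 0.074 [[0.5481, 0.0882], [0.5579, 0.1666]] len 0.079 yaw%90 82.9
w12
w12 0.045 [[0.49, 0.1518], [0.5161, 0.2305]] len 0.0829 yaw%90 71.7
w12 0.074 [[0.5031, 0.1525], [0.5189, 0.2174]] len 0.0667 yaw%90 76.3
w12 0.008 [[0.5063, 0.1528], [0.519, 0.2158]] len 0.0643 yaw%90 78.6
w12 0.074 [[0.5218, 0.2185], [0.5589, 0.2098]] len 0.0382 yaw%90 76.7
```

View pics/z25.png

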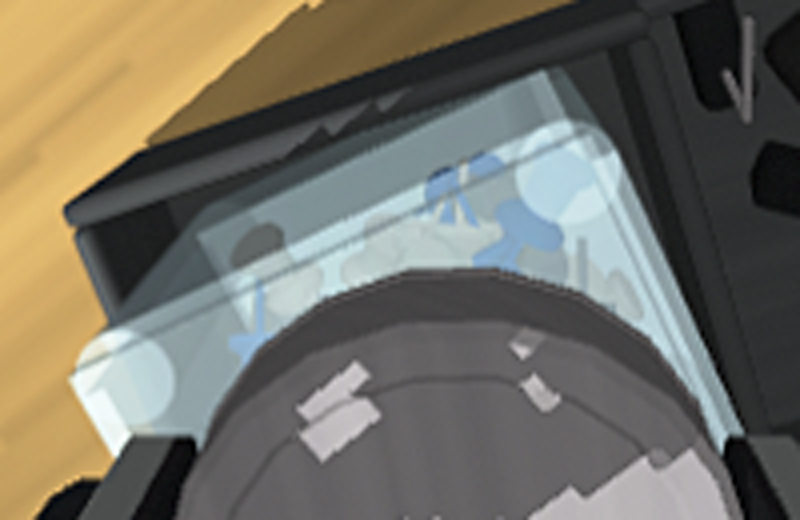

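The tool has turned 62° and the jar about 5-6° in the pocket, so the lid has turned roughly 56° relative to the jar. That is beyond the 33-47° needed and well short of the stop at about 79° or more. I'll add a small margin, then lift gently.

>>> jog_arm([
  [0,0,0,0,-0.04],
  [0,0,0,0,-0.06],
  [0,0,0,0,-0.06],
  [0,0,0,-1,-0.06],
  [0,0,0,-2,-0.06],
  [0,0,0,-3,-0.06],
  [0,0,0,-4,-0.06],
  [0,0,0,-4,-0.06],
])

```text
clock: 14.4
ee_pos: [0.5445, 0.18, 0.0968]
orientation: [0.0, 0.884, 0.468, 0.0]
wrist_force: [-1.0, -0.5, -1.1]
width: 0.0588
```

```bash
python3 - <<'E'
from h import *
s=observe();todelta([0.5435,0.180,.134]);print(s['clock'],s['width'],s['wrist_force'].round(2),s['wrist_torque'].round(3))
W=grab('wrist','w13');grab('scene','s13')
a=cv2.imread('pics/s13.png')[150:270,315:435]
b=cv2.imread('pics/w13.png')[80:280,150:390]
cv2.imwrite('pics/z26.png',cv2.convertScaleAbs(np.hstack([cv2.resize(a,(360,360),interpolation=cv2.INTER_CUBIC),cv2.resize(b,(432,360),interpolation=cv2.INTER_CUBIC)]),alpha=1.5))
E
```

```text
delta mm [ -0.5  -0.8 -37.2] turn 0 cur yaw 55.85 pos [0.5445 0.18   0.0968]
14.4 0.05880683710336147 [-1.03 -0.5  -1.12] [-0.243  0.264 -0.014]
```

View pics/z26.png

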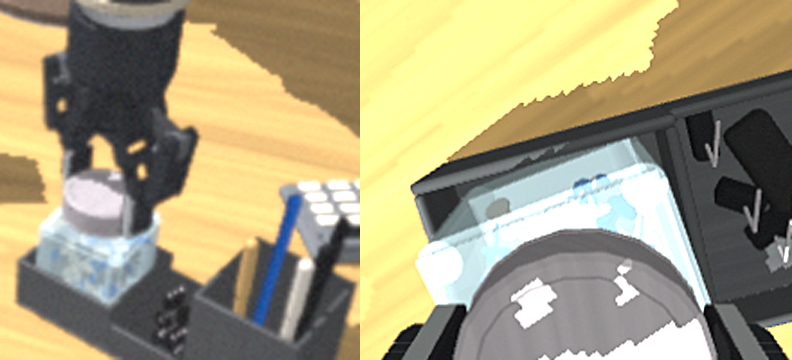

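With the tool up 3.5 mm the load is only 1.1 N, against about 4.4 N for the whole jar, so the lid is free. I'll lift it the rest of the way.

>>> jog_arm([
  [0,0,0,-2,0],
  [0,0,0,-5,0],
  [0,0,0,-9,0],
  [0,0,0,-13,0],
  [0,0,0,-18,0],
  [0,0,0,-23,0],
  [0,0,0,-28,0],
  [0,0,0,-32,0],
  [0,0,0,-35,0],
  [0,0,0,-37,0],
  [0,0,0,-37,0],
  [0,0,0,-37,0],
])

```text
clock: 15.7
ee_pos: [0.5443, 0.18, 0.1337]
orientation: [0.0, 0.884, 0.468, -0.0]
wrist_force: [0.3, -0.7, -0.4]
width: 0.0584
```

```bash
python3 - <<'E'
from h import *
W=grab('wrist','w14');grab('scene','s14');grab('top','t14')
s=observe();todelta([0.5435,0.180,.134]);print(s['clock'],s['width'],s['wrist_force'].round(2),s['wrist_torque'].round(3))
a=cv2.imread('pics/s14.png')[130:270,305:445]
b=cv2.imread('pics/w14.png')[80:380,100:460]
cv2.imwrite('pics/z27.png',cv2.convertScaleAbs(np.hstack([cv2.resize(a,(400,400),interpolation=cv2.INTER_CUBIC),cv2.resize(b,(400,400),interpolation=cv2.INTER_CUBIC)]),alpha=1.4))
E
```

```text
delta mm [-0.4 -0.6 -0.4] turn 0 cur yaw 55.86 pos [0.5442 0.18   0.1336]
15.85 0.05855896404217192 [ 0.95 -1.21 -0.21] [-0.003  0.002 -0.04 ]
```

View pics/z27.png

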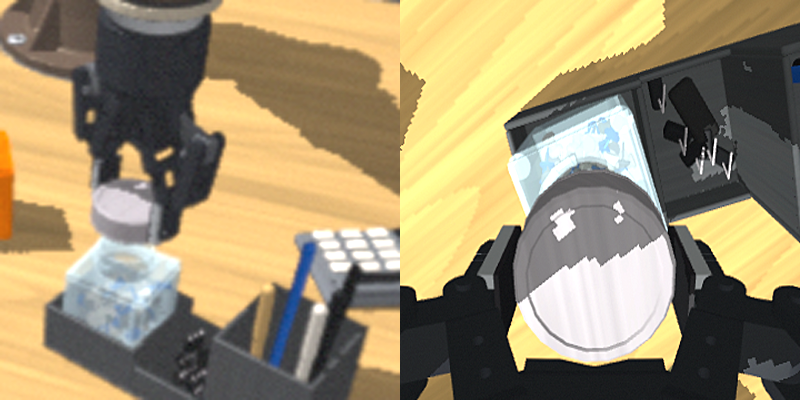

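View pics/s14.png

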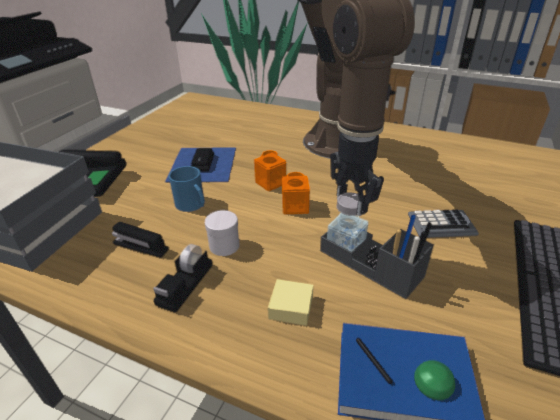

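View pics/t14.png

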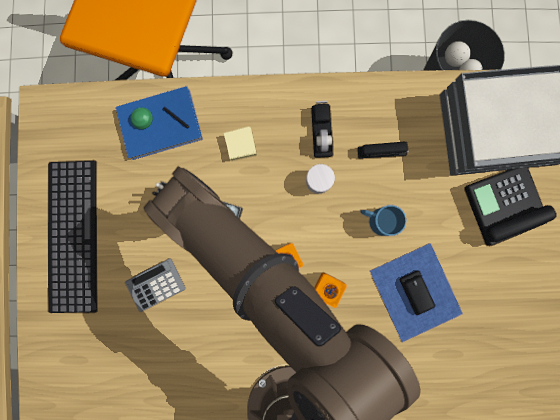

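The lid is clear of the open jar, which stands upright in the pocket with its mouth showing below the lid. Nothing else looks moved. One last check on the lid's height and tilt, then I'll hand in.

```bash
python3 - <<'E'
from h import *
S=load('s14'); s=observe(); p=s['ee_pos']
for dz,nm in [(.0121,'lid top'),(-.008,'lid low edge')]: print(nm,proj(S,[[p[0],p[1],p[2]+dz]]).round(1))
print('mouth',proj(S,[[p[0],p[1],.101]]).round(1))
im=S['pixels'][185:260,320:380].astype(int)
cv2.imwrite('pics/z28.png',cv2.resize(cv2.cvtColor(im.astype(np.uint8),cv2.COLOR_RGB2BGR),None,fx=8,fy=8,interpolation=cv2.INTER_CUBIC))
def w(n):
    g=load(n)['pixels'][200:365,190:365].astype(int); r,gg,b=g[...,0],g[...,1],g[...,2]
    m=((abs(r-b)<20)&(r>=gg)&(r>60)).astype(np.uint8); m=cv2.morphologyEx(m,cv2.MORPH_OPEN,np.ones((3,3),np.uint8))
    k=max(cv2.findContours(m,cv2.RETR_EXTERNAL,cv2.CHAIN_APPROX_NONE)[0],key=cv2.contourArea); print(n,cv2.boundingRect(k))
w('w9');w('w14')
T0,T1=load('top0'),load('t14'); df=np.abs(T0['pixels'].astype(int)-T1['pixels']).sum(2)
print(Ro.from_matrix(Rt(s)).as_matrix()[:,2].round(4))
E
```

```text
lid top [[351.1 199. ]]
lid low edge [[350.3 206.6]]
mouth [[349.2 215.7]]
w9 (12, 20, 146, 131)
w14 (12, 7, 146, 144)
[-3.e-04 -1.e-04 -1.e+00]
```

View pics/z28.png

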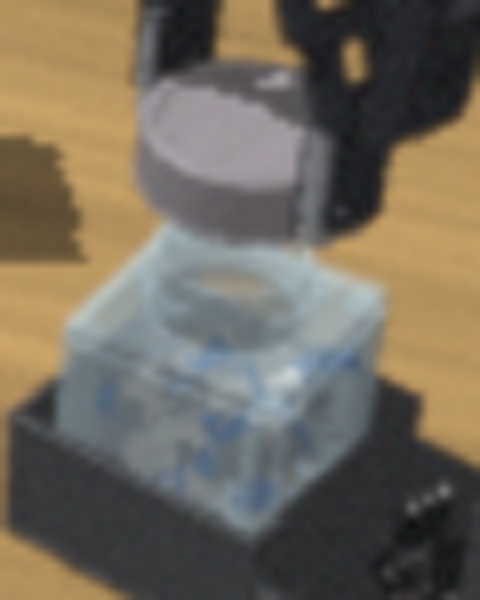

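```bash
python3 -c "
from h import *
print(robot.sign_off()); s=observe(); print(s['clock'],s['ee_pos'],s['width'])"
```

```text
the job is handed in; nothing more can be done
None
the job is handed in; nothing more can be done
```

I opened the jar in the pocket and handed the job in. The gripper is holding the lid about 25 mm above the jar's mouth, and the clock read about 16 s.

**What I did:**
- **Placing:** I carried the closed jar by its lid into the pocket and lowered it until the floor took its weight. The force reversed by about 8 N at the expected height.
- **Twisting:** I turned the lid anticlockwise in stages, about 65° at the tool. The jar turned about 6° in the pocket, so the lid moved roughly 60° relative to it. That is past the 47° limit for letting go and short of the stop at 79° or more.
- **Lifting:** I then lifted the lid straight off.

**Last checks:**
- **Lid free:** the load just after lifting was about 1 N, against about 4.4 N for the whole jar.
- **Grip:** the grip is 58.6 mm wide and the tool axis is vertical. The lid looks the same size in the wrist view as before the twist, so it has not slipped.
- **Jar and desk:** the scene picture shows the jar open and upright in the pocket. By eye, nothing else on the desk had moved, though the arm hid part of the top view.

**What disagreed:**
- **Torque:** I only read about 0.3–0.4 N m while turning, well below the stated 0.7–1.1, and saw no clear drop when the threads let go. I judged that from the angle and the light lift instead.
- **Cameras:** the views differed by 2–5 mm on the pocket's position, but the jar went in without touching the sides.
- **Gap:** the 25 mm comes from the arm's position. In the last scene picture the lid sat about 1.5 pixels lower than predicted.

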